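# Empty the pouring pan of fittings into the squared-up tray

### The job

Push the white tray square and flush into the inside of the blue corner stop, touching both bars. Then pick up the steel pan, tip all four brass fittings out of it into the tray, pouring from low down so that they do not fall hard, and stand the empty pan upright again in the middle of the green pad. The tray must still be flush in the corner at the end, and the other things on the bench stay where they are.

Things in the scene. Friction and masses are not known exactly. Their poses are not given: they have to be found in the camera images.
- pan: the vessel: open steel pouring pan, upright when its z points up, 0.4 kg empty, 0.75 kg full. Origin under the centre of its flat foot (90 mm along x, 100 mm along y). Walls 4 mm thick, 85 mm high, vertical but for the spout wall on the +x side, which leans out 40 degrees from vertical up to the lip. A black handle rises from the back (-x) wall and runs forward over the pan
- pan_grip (a point): middle of the pan's black handle bar, at (-12, 0, 130) mm in the pan's frame, same axes; the bar is 85 mm long along x (from x -57 to +28 mm), 14 mm thick along y, 22 mm tall
- pan_lip (a point): middle of the pan's pouring lip, at (113, 0, 85) mm in the pan's frame; same axes as the pan
- tray: loose white plastic tray, 130 mm (x) x 180 mm (y), 45 mm high, open at the top, walls and floor 5 mm; origin under its centre. 0.45 kg empty
- tray_corner (a point): outer bottom corner of the tray at its (+x, -y) side, (65, -90, 0) mm in the tray's frame: this one goes into the inside corner of the stop
- corner: blue L-shaped corner stop fixed to the bench, bars 14 mm thick and 30 mm high. Origin at its inside corner on the bench. Its far face is the plane x = 0 (182 mm long towards +y) and its right face is the plane y = 0 (150 mm long towards -x); the tray belongs at x < 0, y > 0, its origin then at (-65, 90, 0) mm
- pad: green pad fixed to the bench, 170 x 170 mm, origin under its centre, top 4 mm above the bench; the pan starts on it
- fitting0: brass pipe fitting 0 of four: hexagon 33 mm across flats with a 24 mm neck, 42 mm long along its z, origin at mid length on its axis; starts standing in the pan; 60 to 120 g
- fitting1: brass pipe fitting 1 of four: hexagon 33 mm across flats with a 24 mm neck, 42 mm long along its z, origin at mid length on its axis; starts standing in the pan; 60 to 120 g
- fitting2: brass pipe fitting 2 of four: hexagon 33 mm across flats with a 24 mm neck, 42 mm long along its z, origin at mid length on its axis; starts standing in the pan; 60 to 120 g
- fitting3: brass pipe fitting 3 of four: hexagon 33 mm across flats with a 24 mm neck, 42 mm long along its z, origin at mid length on its axis; starts standing in the pan; 60 to 120 g
- thermometer: dial thermometer lying on the bench: steel dial 60 mm across, 18 mm high, with a 90 mm stem; origin under the dial's centre, stem along -x to 139 mm (bystander, not part of the job)
- wrench: steel wrench 160 mm long lying flat along its x, origin under its middle (bystander, not part of the job)
- oil: amber glass bottle, 54 mm across, 120 mm tall (bystander, not part of the job)
- mug: blue mug, 76 mm across, 85 mm tall, handle at its +y (bystander, not part of the job)
- notebook: blue notebook 150 x 210 x 12 mm, lying flat (bystander, not part of the job)
- carton: cardboard carton 90 x 130 x 60 mm (bystander, not part of the job)
Not all that is in view belongs to the job. What is shaped like the pan but orange is not meant. Several things have the shape of the pad; the one meant has the colours described above.

How it is judged:
On the way, in this order (a step that is already met when the one before it is completed fails the run):
1. the tray is square and flush in the corner stop (x of tray_corner in the frame of corner above -0.004 m and y of tray_corner in the frame of corner below 0.004 m and angle between the x axis of tray and the x axis of corner, either way round below 0.03 rad), for 0.2 s.
2. all four fittings are in the tray, poured from the tipped pan, the tray still flush (all of step 1 and x of fitting0 in the frame of tray between -0.06 and 0.06 m and y of fitting0 in the frame of tray between -0.085 and 0.085 m and z of fitting0 in the frame of tray between 0 and 0.06 m and x of fitting1 in the frame of tray between -0.06 and 0.06 m and y of fitting1 in the frame of tray between -0.085 and 0.085 m and z of fitting1 in the frame of tray between 0 and 0.06 m and x of fitting2 in the frame of tray between -0.06 and 0.06 m and y of fitting2 in the frame of tray between -0.085 and 0.085 m and z of fitting2 in the frame of tray between 0 and 0.06 m and x of fitting3 in the frame of tray between -0.06 and 0.06 m and y of fitting3 in the frame of tray between -0.085 and 0.085 m and z of fitting3 in the frame of tray between 0 and 0.06 m and angle between pan's own z axis and vertical above 0.9 rad and height (world z) of pan above 0.03 m), for 0.1 s.
At the end, for the whole second after the job is handed in: The tray stands in the corner stop with its corner within 4 mm of both bars and square within 0.03 rad; all four fittings lie in it; the pan stands upright (within 0.06 rad) on the green pad, its origin within 40 mm of the pad's centre; all at rest (all of step 1 and x of fitting0 in the frame of tray between -0.06 and 0.06 m and y of fitting0 in the frame of tray between -0.085 and 0.085 m and z of fitting0 in the frame of tray between 0 and 0.06 m and x of fitting1 in the frame of tray between -0.06 and 0.06 m and y of fitting1 in the frame of tray between -0.085 and 0.085 m and z of fitting1 in the frame of tray between 0 and 0.06 m and x of fitting2 in the frame of tray between -0.06 and 0.06 m and y of fitting2 in the frame of tray between -0.085 and 0.085 m and z of fitting2 in the frame of tray between 0 and 0.06 m and x of fitting3 in the frame of tray between -0.06 and 0.06 m and y of fitting3 in the frame of tray between -0.085 and 0.085 m and z of fitting3 in the frame of tray between 0 and 0.06 m and angle between pan's own z axis and vertical below 0.06 rad and height (world z) of pan below 0.008 m and horizontal distance between pan and pad below 0.04 m and linear speed of each of pan, tray below 0.02 m/s and linear speed of each of fitting0, fitting1, fitting2, fitting3 below 0.03 m/s); the robot touches nothing.
It fails at once if a fitting fell hard (faster than 2.2 m/s, about 25 cm of fall) (linear speed of any of fitting0, fitting1, fitting2, fitting3 above 2.2 m/s).
It fails at once if a fitting ended on the bench ((height (world z) of fitting0 below 0.024 m and horizontal distance between fitting0 and tray above 0.115 m) or (height (world z) of fitting1 below 0.024 m and horizontal distance between fitting1 and tray above 0.115 m) or (height (world z) of fitting2 below 0.024 m and horizontal distance between fitting2 and tray above 0.115 m) or (height (world z) of fitting3 below 0.024 m and horizontal distance between fitting3 and tray above 0.115 m)).
It fails at once if a bystander was moved more than 25 mm (distance of any of thermometer, wrench, oil, mug, notebook, carton from where it was at the start of the episode above 0.025 m).
It also fails if it takes over 72 s, if anything falls off the work surface, if the arm or the gripper's body presses on something with over 40 N, if the wrist force passes 120 N, or if a joint passes its speed limit or range.

### The arm

A 6-joint arm with a two-finger parallel gripper is mounted at the origin on the work surface. World frame = base frame: x ahead of the robot, y to its left, z up, the work surface at z = 0. Lengths are in m, angles in rad, forces in N, time in s.
With the tool pointing down it reaches from about 0.35 to 0.975 m from the base axis. Payload 4.9 kg.
Tool frame: the origin (TCP) lies on the centre line of the jaws, within the pads' length; the fingertips stand 19 mm ahead of it and the grasp point (between the pads) is the TCP; z points along the fingers, y is the line along which they close (so a half turn about z gives the same grasp; the last joint's range is limited). The gripper opens to 85 mm and grips with 20 to 120 N. Pads are 22 mm wide; open, the fingers measure 114 mm over their backs; the gripper's body (76 mm by 85 mm) begins 54 mm behind the grasp point. The pads swing forward as they close: fully open they stand 13 mm farther back than shut.
Start: joints at [-1.387, 0.053, 1.613, -0, 1.476, -0.119], TCP at [0.186, -0.597, 0.25] pointing down, gripper open.
Joint ranges: [-3.01, 3.01], [-1.01, 2.22], [0.06, 2.58], [-1.02, 4.17], [0.09, 2.62], [-3.14, 3.14]. Speed limits (rad/s): [2.57, 2.57, 3.14, 3.14, 3.14, 3.14].

### API

Orientations are given as a unit quaternion [w, x, y, z].
In Python, from plant import state, grab_frame, ticket, spotter gives the robot as it stands.
- The arm moves only by the tool apply_moves, never from a script. Its argument "series" is a list of rows, each an object of numbers: "jaw": the closure, from 0 (fully open) to 1 (shut); "dx", "dy", "dz": the shift along the tool's x, y, z in mm; "turn": the turn about the tool's z in rad. A call has 1 to 5 rows; each row is the pose to reach, as a shift and turn from the pose commanded when the call began, along the tool's axes at that moment; what a row does not reach only later rows make up. A row lasts 1/12 s, in which the tool goes at most 41.7 mm and 7.16 degrees, less where a joint would pass 70% of its speed; a pose out of reach is approached as far as the arm can. A call with a gripper value outside its range is refused whole. The fingers move at their own pace and stop on an object; the grip force is fixed at half the most. Time passes only in rows, so rows that repeat a pose let the fingers close. It gives the time, the measured TCP pose, the force, the opening and the grip force at its end, in the units of the state.
- state(): the state, without advancing time (a new reading comes with each control period).
- grab_frame(name): name is "scene" or "top" or "wrist"; returns a dict with "pixels" (480x640x3 uint8, red, green, blue), "mtx" (3x3 intrinsics, pixels), "camera_from_world" (4x4, takes a point from world to camera coordinates). Camera axes: x right, y down, z forward; pixel columns grow to the right and rows downward; lengths in m; the calibration is good to about 2 mm. A picture is of the moment at which its call begins. There is no depth.
- ticket.job_done(): hands the job in; it is judged then, once.
Trained networks look in a picture, given as the dict that the camera call returned (one of the last four; its "shot" number tells which), for a name from the list of things; names that differ only in an ending like _2 or _b are one class to them, and where a whole thing is asked for, a point or a joint stands for the part that bears it (a point fixed in the world has none). Each returns a list of dicts, best first, with "conf" (0 to 1); they miss things now and then, are a little off and sometimes report something else, mostly with a low value. They report only what shows in the picture. A call takes as long as a camera call. They do not tell look-alikes from the thing itself.
- spotter.outline_of(picture, target): "region" (480x640 bool, what is visible of it) and "extent" ([left, top, right, bottom] in pixels, round what is visible of it).
The state is a dict: "time": time; "joint_pos": joint angles; "joint_vel": joint speeds; "joint_efforts": joint torques, N m; "tool_pos": TCP position; "tool_rot": TCP orientation; "contact_force": force on the tool from outside, world axes, zero at the start; "ft_torque": the same for the moment, N m; "gripper_width": opening from 0.0 (shut) to 1.0 (fully open); "grasp_force": force on a finger pad.
Only numpy, scipy, OpenCV 4.12 (cv2) and the standard library are available. Lean on these libraries where they do the work, as an engineer would, in place of code of your own. Each camera call takes 0.05 s, during which the arm holds its last target. There are 200 camera calls.

## Working session

There is one attempt and no reset: what is moved stays moved. The work goes in short steps, Python scripts to look and compute and a tool call to move; the robot and the scene stay as the last step left them, time stands still between calls to the robot, and variables do not carry over. Pictures are saved under pics/ and viewed, at most 10 in all, crops included, and the job is handed in when it is done.

Besides the shell and the picture viewer there is one more tool, called after "Request:" as name([rows], argument=value, ...), one row to a line, values as JSON. apply_moves: Moves the arm, as the interface text tells. Its arguments: {"type":"object","properties":{"series":{"type":"array","items":{"type":"object","properties":{"jaw":{"type":"number"},"dx":{"type":"number"},"dy":{"type":"number"},"dz":{"type":"number"},"turn":{"type":"number"}}}}},"required":["series"]}

```bash
mkdir -p pics; ls
python3 - <<'E'
from plant import state, grab_frame, spotter
import cv2, numpy as np
print(state())
for n in ("scene","top"):
    f=grab_frame(n); cv2.imwrite(f"pics/{n}0.png",f["pixels"][:,:,::-1]); print(n,f["mtx"].tolist(),np.round(f["camera_from_world"],4).tolist())
    for t in ("pan","tray","corner","pad","pan_grip","pan_lip"):
        for o in spotter.outline_of(f,t): print(t,round(o["conf"],2),np.round(o["extent"]).tolist(),int(o["region"].sum()))
E
```

```text
pics
{'time': 0.0, 'joint_pos': array([-1.38697380e+00,  5.33689606e-02,  1.61430676e+00, -6.34646053e-06,
        1.47600851e+00, -1.18991148e-01]), 'joint_vel': array([ 0.00097455,  0.00107131, -0.00072272, -0.00095625,  0.00074834,
        0.00071558]), 'joint_efforts': array([ 5.46024239e-04, -3.93681514e+01, -3.70175207e+01, -1.52310013e-04,
        6.93681897e-03, -5.23428980e-07]), 'tool_pos': array([ 0.18627456, -0.59597606,  0.24904786]), 'tool_rot': array([-1.04513622e-03,  9.88559278e-01,  1.50829244e-01, -3.70510142e-05]), 'contact_force': array([-1.16121252, -0.17430082,  0.41374542]), 'ft_torque': array([-0.03562147,  0.04382234,  0.02486202]), 'grasp_force': 0.0, 'gripper_width': 0.9985035174209217}
scene [[458.37907304767396, 0.0, 321.9686280357917], [0.0, 458.37907304767396, 240.9041291348066], [0.0, 0.0, 1.0]] [[-0.8968, 0.4424, 0.0012, 0.4119], [0.3747, 0.7611, -0.5294, -0.165], [-0.2351, -0.4743, -0.8484, 1.2972], [0.0, 0.0, 0.0, 1.0]]
pan 0.83 [420.0, 256.0, 512.0, 332.0] 4091
pan 0.75 [335.0, 262.0, 388.0, 350.0] 3399
tray 0.98 [218.0, 148.0, 284.0, 216.0] 3000

[... 309 characters left out ...]
329.0] 3980
top [[547.3266902885781, 0.0, 320.4125165909661], [0.0, 547.3266902885781, 242.52245895727697], [0.0, 0.0, 1.0]] [[-0.0113, -0.9999, 0.0051, 0.0685], [-0.9894, 0.0105, -0.1448, 0.5197], [0.1448, -0.0067, -0.9894, 1.4236], [0.0, 0.0, 0.0, 1.0]]
pan 0.8 [226.0, 232.0, 297.0, 294.0] 2115
pan 0.69 [201.0, 313.0, 273.0, 386.0] 2725
pan 0.54 [209.0, 158.0, 254.0, 192.0] 991
pan 0.2 [406.0, 205.0, 476.0, 260.0] 3522
pad 0.92 [366.0, 276.0, 440.0, 354.0] 3979
pad 0.61 [226.0, 226.0, 292.0, 292.0] 1554
pan_grip 0.97 [226.0, 230.0, 299.0, 287.0] 1959
pan_grip 0.87 [199.0, 311.0, 271.0, 388.0] 2769
pan_lip 0.77 [228.0, 231.0, 296.0, 288.0] 1981
pan_lip 0.68 [198.0, 312.0, 272.0, 383.0] 2666
```

View pics/scene0.png

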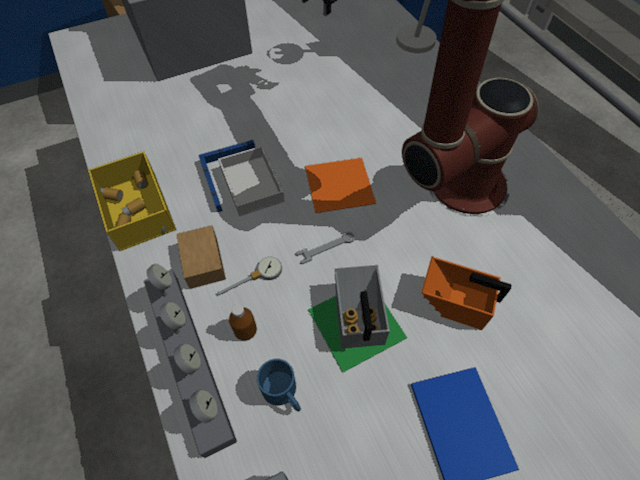

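View pics/top0.png

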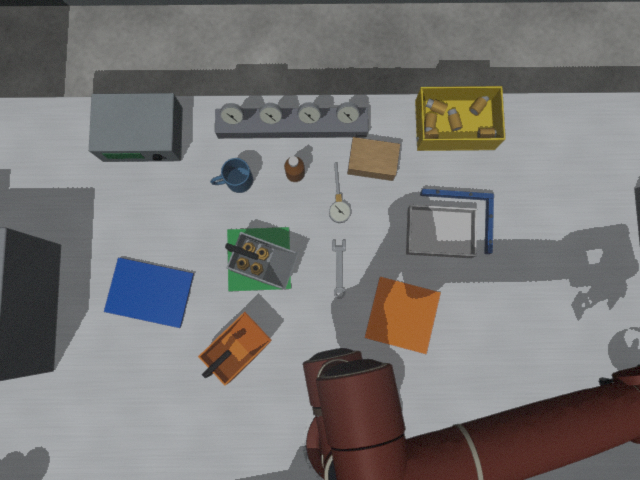

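The scene view shows the steel pan with the brass fittings on the green pad at (362,305), or (260,262) in the top view. The white tray is at (250,185), or (441,231) in top, just off the blue L at (205,155), or (490,195) in top.

Look-alikes, by scene / top pixel:
- **Pan:** steel (362,305)/(260,262) is the one. Orange (465,295)/(235,348) is not.
- **Pad:** green (355,335)/(258,258) is the one. Orange (340,185)/(403,316) is not.
- **Tray:** white (250,185)/(441,231) is the one. The yellow bin (132,198)/(460,118) is not.

```bash
cat > h.py <<'E'
import numpy as np, cv2
from scipy.optimize import minimize
from scipy.spatial.transform import Rotation as R
from plant import state, grab_frame, spotter
def box(x0,x1,y0,y1,z0,z1): return np.array([[x,y,z] for x in(x0,x1) for y in(y0,y1) for z in(z0,z1)])/1000.
PAN=[np.array([[a,b,0] for a in(-45,45) for b in(-50,50)]+[[a,b,85] for a in(-45,113) for b in(-50,50)])/1000.,box(-57,28,-7,7,119,141),box(-57,-43,-7,7,80,141)]
TRAY=[box(-65,65,-90,90,0,45)]
CORNER=[box(0,14,-14,182,0,30),box(-150,14,-14,0,0,30)]
PAD=[box(-85,85,-85,85,0,4)]
def project(f,P):
    c=P@f["camera_from_world"][:3,:3].T+f["camera_from_world"][:3,3]
    return c[:,:2]/c[:,2:]*np.diag(f["mtx"])[:2]+f["mtx"][:2,2]
def place(P,p,tilt=0): # p = x,y,yaw(,z)
    q=R.from_euler('ZY',[p[2],tilt]).apply(P); return q+[p[0],p[1],p[3] if len(p)>3 else 0]
def render(f,model,p,tilt=0):
    m=np.zeros((960,1280),np.uint8)
    for b in model: cv2.fillConvexPoly(m,cv2.convexHull(np.round(project(f,place(b,p,tilt))*2*16).astype(np.int32)),1,shift=4)
    return cv2.resize(m*255,(640,480),interpolation=cv2.INTER_AREA)/255.
def fit(views,model,p0,step,occl=None): # views: (frame, mask)
    def cost(p):
        c=0
        for f,m in views:
            r=render(f,model,p)
            if occl is not None: r=r*(1-render(f,*occl))
            c+=1-np.minimum(r,m).sum()/np.maximum(r,m).sum()
        return c/len(views)
    p0=np.array(p0,float); best=None
    for k in range(3):
        s=minimize(cost,p0,method='Nelder-Mead',options=dict(initial_simplex=np.vstack([p0]+[p0+np.eye(len(p0))[i]*step[i] for i in range(len(p0))]),xatol=1e-5,fatol=1e-5,maxiter=400))
        p0=s.x; step=[-x*.5 for x in step]
    return np.round(s.x,4),round(s.fun,3)
def ray(f,uv,z):
    M=f["camera_from_world"]; C=-M[:3,:3].T@M[:3,3]
    d=M[:3,:3].T@np.array([(uv[0]-f["mtx"][0,2])/f["mtx"][0,0],(uv[1]-f["mtx"][1,2])/f["mtx"][1,1],1]); return C+d*(z-C[2])/d[2]
def colour(f,lo,hi,roi=None):
    m=cv2.inRange(cv2.cvtColor(f["pixels"],cv2.COLOR_RGB2HSV),np.array(lo),np.array(hi))>0
    if roi is not None:
        k=np.zeros_like(m); k[roi[1]:roi[3],roi[0]:roi[2]]=1; m&=k
    return m.astype(float)
def net(f,t,uv): # outline whose extent contains pixel uv
    for o in spotter.outline_of(f,t):
        e=o["extent"]
        if e[0]<uv[0]<e[2] and e[1]<uv[1]<e[3]: return o["region"].astype(float)
def to(x,y,z,yaw=None,base=None): # needed tool shift (mm), turn, so tool x axis has heading yaw
    s=state(); r=R.from_quat(np.roll(s["tool_rot"],-1)); d=r.inv().apply(np.array([x,y,z])-s["tool_pos"])*1000
    h=np.arctan2(*r.as_matrix()[[1,0],0]); t=0 if yaw is None else -((yaw-h+np.pi)%(2*np.pi)-np.pi)
    print("t",round(s["time"],2),"pos",np.round(s["tool_pos"],4),"head",round(h,3),"-> shift",np.round(d,1),"turn",round(t,3),"F",np.round(s["contact_force"],1),"w",round(s["gripper_width"],3))
E
cat > a.py <<'E'
from h import *
S=grab_frame("scene");T=grab_frame("top")
g0=ray(T,(258,258),0); print("pad0",g0, "tray0",ray(T,(441,231),.045),"corner0",ray(T,(489,198),.03))
gs,gt=[colour(f,(50,90,30),(75,255,255),r) for f,r in((S,(290,280,420,385)),(T,(215,215,305,305)))]
ps,pt=net(S,"pan",(362,305)),net(T,"pan_grip",(262,262))
pan=fit([(S,ps),(T,pt)],PAN,[g0[0],g0[1],-1.85,.004],[.02,.02,.15,.01]); print("pan",pan)
print("pad",fit([(S,gs),(T,gt)],PAD,[g0[0],g0[1],0],[.02,.02,.1],(PAN,pan[0])))
t=ray(T,(441,231),.045); ts=net(S,"tray",(250,185))
print("tray",fit([(S,ts)],TRAY,[t[0],t[1],0],[.02,.02,.1]))
c=ray(T,(489,198),.03)
cs,ct=[colour(f,(100,100,30),(125,255,255),r) for f,r in((S,(190,130,265,220)),(T,(415,180,505,260)))]
print("corner T",fit([(T,ct)],CORNER,[c[0],c[1],0],[.01,.01,.1]))
E
python3 a.py
```

```text
pad0 [0.48504317 0.23317398 0.        ] tray0 [ 0.54696103 -0.25917529  0.045     ] corner0 [ 0.63905746 -0.39730773  0.03      ]
pan (array([ 4.8090e-01,  2.4330e-01, -1.9358e+00,  1.4000e-03]), np.float64(0.17))
pad (array([0.4829, 0.2314, 0.025 ]), np.float64(0.112))
tray (array([ 0.5516, -0.2629, -0.0743]), np.float64(0.035))
corner T (array([ 0.6416, -0.3953, -0.0653]), np.float64(0.405))
```

Run:
```python
import cv2,numpy as np
a=cv2.resize(cv2.imread("pics/scene0.png")[250:380,290:420],(400,400),interpolation=2)
b=cv2.resize(cv2.imread("pics/top0.png")[175:275,405:505],(400,400),interpolation=2)
cv2.imwrite("pics/crop1.png",np.hstack([a,b]))
```

```text
(no output)
```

View pics/crop1.png

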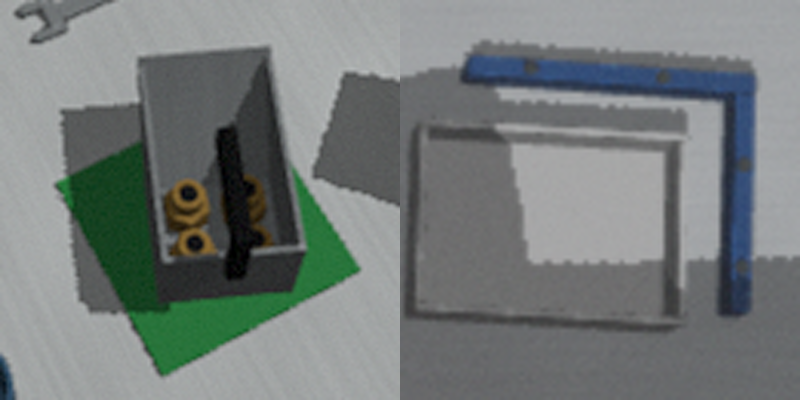

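The crop confirms the choice: steel pan with four fittings on the green pad on the left, and the tray inside the blue L with both gaps on the right (inside corner near top pixel (486,199)). I'll refine the corner and pan fits and check them on one overlay.

```bash
cat > b.py <<'E'
from h import *
S=grab_frame("scene");T=grab_frame("top")
def blue(f,roi):
    a=f["pixels"].astype(int); m=(a[...,2]>1.35*a[...,0]+8)
    k=np.zeros_like(m); k[roi[1]:roi[3],roi[0]:roi[2]]=1; return (m&k).astype(float)
cs,ct=blue(S,(190,130,265,220)),blue(T,(415,180,505,262))
print(cs.sum(),ct.sum())
tr=[.5516,-.2629,-.0743]
c=fit([(T,ct),(S,cs)],CORNER,[.635,-.385,-.06],[.01,.01,.05],(TRAY,tr)); print("corner",c)
print("cornerT",fit([(T,ct)],CORNER,[.635,-.385,-.06],[.01,.01,.05]))
ps,pt=net(S,"pan_grip",(362,305)),net(T,"pan_grip",(262,262))
for n,v in(("S",[(S,ps)]),("T",[(T,pt)]),("ST",[(S,ps),(T,pt)])): 
    pan=fit(v,PAN,[.482,.235,-1.85],[.02,.02,.15]); print("pan",n,pan)
# black handle bar: centre seen in both views, triangulated
uv=[]
for f,r in((S,(340,275,395,350)),(T,(222,238,275,275))):
    a=f["pixels"].max(2)<45; k=np.zeros_like(a); k[r[1]:r[3],r[0]:r[2]]=1
    n,l,st,ce=cv2.connectedComponentsWithStats((a&k).astype(np.uint8)); i=1+np.argmax(st[1:,4]); uv.append(ce[i]); print(st[i],ce[i])
    print(cv2.minAreaRect(np.argwhere(l==i)[:,::-1].astype(np.float32)))
Ps=[f["mtx"]@f["camera_from_world"][:3] for f in(S,T)]
X=cv2.triangulatePoints(Ps[0],Ps[1],uv[0].reshape(2,1),uv[1].reshape(2,1)); print("bar",(X[:3]/X[3]).ravel())
out=[]
for f,(cx,cy,w) in((S,(355,310,65)),(T,(258,258,50)),(S,(240,180,50)),(T,(455,225,50))):
    im=f["pixels"][:,:,::-1].copy()
    for m,p in((PAN,pan[0]),(TRAY,tr),(CORNER,c[0])):
        e=(render(f,m,p)>.5).astype(np.uint8); cs_,_=cv2.findContours(e,0,1); cv2.drawContours(im,cs_,-1,(0,0,255),1)
    out.append(cv2.resize(im[cy-w:cy+w,cx-w:cx+w],(300,300),interpolation=0))
cv2.imwrite("pics/ov1.png",np.vstack([np.hstack(out[:2]),np.hstack(out[2:])]))
E
python3 b.py
```

```text
691.0 725.0
corner (array([ 0.6407, -0.3957, -0.0821]), np.float64(0.262))
cornerT (array([ 0.6434, -0.3964, -0.0505]), np.float64(0.327))
pan S (array([ 0.4813,  0.2434, -1.9355]), np.float64(0.139))
pan T (array([ 0.4806,  0.2439, -1.9324]), np.float64(0.207))
pan ST (array([ 0.4811,  0.2436, -1.9362]), np.float64(0.173))
[341 291  35  57 579] [362.41968912 322.39378238]
((362.4190368652344, 322.49908447265625), (27.461872100830078, 60.51822280883789), 23.8387393951416)
[228 247   4   4   7] [229.85714286 248.57142857]
((229.5, 248.5), (3.0, 3.0), 90.0)
bar [0.49838026 0.28467921 0.13433953]
```

View pics/ov1.png

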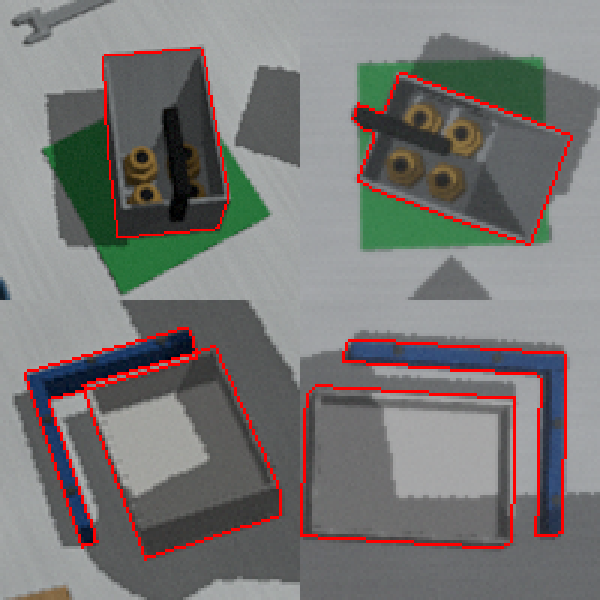

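The overlay outlines sit tightly on the pan, tray and stop in both views. Poses (x, y, yaw):
- **Pan:** (.481, .244, -1.936)
- **Tray:** (.552, -.263, -.074)
- **Corner:** (.641, -.396, about -.075)
- **Pad:** (.483, .231)

Next I push the tray towards +x.

```bash
python3 -c "
from h import *
to(.456,-.2558,.15,-.075)"
```

```text
t 1.15 pos [ 0.1864 -0.5965  0.2503] head 0.303 -> shift [ 359.  -244.9  100.3] turn 0.378 F [0.3 0.2 0.4] w 1.001
```

Request:
apply_moves([
  {"dx":34,"dy":-23,"dz":5,"turn":0.1,"jaw":0},
  {"dx":68,"dy":-46,"dz":15,"turn":0.2,"jaw":0},
  {"dx":102,"dy":-69,"dz":25,"turn":0.3,"jaw":0},
  {"dx":136,"dy":-92,"dz":38,"turn":0.378,"jaw":0},
  {"dx":170,"dy":-115,"dz":50,"turn":0.378,"jaw":0},
])

```text
time: 1.57
tool_pos: [0.313, -0.4374, 0.2011]
tool_rot: [0.0, 0.999, -0.039, 0.0]
contact_force: [0.4, -1.1, 0.2]
gripper_width: 1.002
grasp_force: 0.0
```

```bash
python3 -c "
from h import *
to(.456,-.2558,.025,-.075)"
```

```text
t 1.57 pos [ 0.313  -0.4374  0.2011] head -0.079 -> shift [ 128.3 -192.4  176. ] turn -0.004 F [ 0.4 -1.1  0.2] w 1.002
```

Request:
apply_moves([
  {"dx":22,"dy":-35,"dz":0},
  {"dx":46,"dy":-69,"dz":5},
  {"dx":70,"dy":-103,"dz":10},
  {"dx":93,"dy":-137,"dz":15},
  {"dx":115,"dy":-170,"dz":20},
])

```text
invalid input at $.series[0]: expected keys jaw, dx, dy, dz, turn
```

Request:
apply_moves([
  {"dx":12,"dy":-22,"dz":30},
  {"dx":12,"dy":-22,"dz":65},
  {"dx":12,"dy":-22,"dz":100},
  {"dx":12,"dy":-22,"dz":135},
  {"dx":12,"dy":-22,"dz":156},
])

```text
invalid input at $.series[0]: expected keys jaw, dx, dy, dz, turn
```

```bash
python3 -c "
from h import *
to(.456,-.2558,.025,-.075)"
```

```text
t 1.57 pos [ 0.313  -0.4374  0.2011] head -0.079 -> shift [ 128.3 -192.4  176. ] turn -0.004 F [ 0.4 -1.1  0.2] w 1.002
```

All keys are required in every row.

Request:
apply_moves([
  {"dx":22,"dy":-35,"dz":0,"turn":0,"jaw":0},
  {"dx":46,"dy":-69,"dz":5,"turn":0,"jaw":0},
  {"dx":70,"dy":-103,"dz":10,"turn":0,"jaw":0},
  {"dx":93,"dy":-137,"dz":15,"turn":0,"jaw":0},
  {"dx":115,"dy":-170,"dz":20,"turn":0,"jaw":0},
])

```text
time: 1.98
tool_pos: [0.4407, -0.2761, 0.1815]
tool_rot: [0.0, 0.999, -0.038, 0.0]
contact_force: [0.4, -0.3, 0.0]
gripper_width: 0.998
grasp_force: 0.0
```

Request:
apply_moves([
  {"dx":12,"dy":-22,"dz":30,"turn":0,"jaw":0},
  {"dx":12,"dy":-22,"dz":65,"turn":0,"jaw":0},
  {"dx":12,"dy":-22,"dz":100,"turn":0,"jaw":0},
  {"dx":12,"dy":-22,"dz":135,"turn":0,"jaw":0},
  {"dx":12,"dy":-22,"dz":156,"turn":0,"jaw":0},
])

```text
time: 2.4
tool_pos: [0.4515, -0.2551, 0.0216]
tool_rot: [-0.001, 0.999, -0.037, -0.002]
contact_force: [-0.6, -0.5, -0.5]
gripper_width: 1.002
grasp_force: 0.0
```

```bash
python3 -c "
from h import *
to(.456,-.2558,.025,-.075)"
```

```text
t 2.4 pos [ 0.4515 -0.2551  0.0216] head -0.074 -> shift [ 4.5  0.4 -3.4] turn 0.001 F [-0.6 -0.5 -0.5] w 1.002
```

Request:
apply_moves([
  {"dx":12,"dy":0,"dz":0,"turn":0,"jaw":0},
  {"dx":22,"dy":0,"dz":0,"turn":0,"jaw":0},
  {"dx":29,"dy":0,"dz":0,"turn":0,"jaw":0},
  {"dx":36,"dy":0,"dz":0,"turn":0,"jaw":0},
  {"dx":43,"dy":0,"dz":0,"turn":0,"jaw":0},
])

```text
time: 2.82
tool_pos: [0.497, -0.2605, 0.0261]
tool_rot: [0.0, 0.999, -0.038, 0.0]
contact_force: [-3.0, 1.0, -0.1]
gripper_width: 0.997
grasp_force: 1.2
```

Request:
apply_moves([
  {"dx":3,"dy":0,"dz":0,"turn":0,"jaw":0},
  {"dx":6,"dy":0,"dz":0,"turn":0,"jaw":0},
  {"dx":8,"dy":0,"dz":0,"turn":0,"jaw":0},
  {"dx":10,"dy":0,"dz":0,"turn":0,"jaw":0},
])

```text
time: 3.15
tool_pos: [0.5063, -0.2612, 0.026]
tool_rot: [0.0, 0.999, -0.038, 0.0]
contact_force: [-5.0, 0.6, 3.9]
gripper_width: 1.006
grasp_force: 2.4
```

Request:
apply_moves([
  {"dx":2,"dy":0,"dz":0,"turn":0,"jaw":0},
  {"dx":4,"dy":0,"dz":0,"turn":0,"jaw":0},
])

```text
time: 3.32
tool_pos: [0.5095, -0.2613, 0.0256]
tool_rot: [-0.0, 0.999, -0.038, -0.001]
contact_force: [-13.9, 0.9, 10.2]
gripper_width: 0.996
grasp_force: 7.1
```

```bash
cat > c.py <<'E'
from h import *
S=grab_frame("scene");s=net(S,"tray",(240,180))
t,c=fit([(S,s)],TRAY,[.58,-.27,-.074],[.01,.01,.05]) ; C=np.array([.6407,-.3957]); a=-.078
r=R.from_euler('z',t[2]).as_matrix()[:2,:2]; k=R.from_euler('z',a).as_matrix()[:2,:2]
print("tray",t,c,"corner pt in stop frame mm",1000*k.T@(t[:2]+r@[.065,-.09]-C),"dyaw",t[2]-a); to(*t[:2],.1)
E
python3 c.py
```

```text
tray [ 0.5855 -0.2681 -0.0752] 0.035 corner pt in stop frame mm [ 0.27686722 33.09315467] dyaw 0.002799999999999997
t 3.42 pos [ 0.5095 -0.2613  0.0255] head -0.076 -> shift [ 76.1   1.  -74.6] turn 0 F [-7.5  1.1  5.5] w 0.996
```

Flush in x (13.9 N, corner point 0.3 mm off). Next, the +y side to push towards -y.

Request:
apply_moves([
  {"dx":-10,"dy":0,"dz":0,"turn":0,"jaw":0},
  {"dx":-25,"dy":0,"dz":-25,"turn":0.1,"jaw":0},
  {"dx":-25,"dy":-20,"dz":-60,"turn":0.2,"jaw":0},
  {"dx":-15,"dy":-55,"dz":-80,"turn":0.3,"jaw":0},
  {"dx":5,"dy":-90,"dz":-80,"turn":0.4,"jaw":0},
])

```text
time: 3.83
tool_pos: [0.5244, -0.173, 0.1112]
tool_rot: [0.001, 0.971, -0.239, 0.006]
contact_force: [1.3, -0.8, 1.0]
gripper_width: 1.001
grasp_force: 0.0
```

```bash
python3 -c "
from h import *
print(state()['joint_pos'])
to(.5886,-.1450,.105,-1.647)"
```

```text
[-4.53883767e-01  1.37994399e-03  1.90771436e+00  8.22697174e-04
  1.22096405e+00  1.60034452e+00]
t 3.83 pos [ 0.5244 -0.173   0.1112] head -0.484 -> shift [ 43.7 -54.7   6.8] turn 1.163 F [ 1.3 -0.8  1. ] w 1.001
```

Request:
apply_moves([
  {"dx":10,"dy":-15,"dz":0,"turn":-0.124,"jaw":0},
  {"dx":22,"dy":-30,"dz":0,"turn":-0.248,"jaw":0},
  {"dx":34,"dy":-45,"dz":0,"turn":-0.372,"jaw":0},
  {"dx":44,"dy":-58,"dz":0,"turn":-0.496,"jaw":0},
  {"dx":44,"dy":-58,"dz":0,"turn":-0.62,"jaw":0},
])

```text
time: 4.25
tool_pos: [0.5901, -0.1391, 0.1058]
tool_rot: [-0.0, 0.997, 0.076, 0.002]
contact_force: [-1.0, 0.6, 1.0]
gripper_width: 1.001
grasp_force: 0.0
```

Request:
apply_moves([
  {"dx":0,"dy":0,"dz":0,"turn":-0.124,"jaw":0},
  {"dx":0,"dy":0,"dz":0,"turn":-0.248,"jaw":0},
  {"dx":0,"dy":0,"dz":0,"turn":-0.372,"jaw":0},
  {"dx":0,"dy":0,"dz":0,"turn":-0.496,"jaw":0},
  {"dx":0,"dy":0,"dz":0,"turn":-0.62,"jaw":0},
])

```text
time: 4.67
tool_pos: [0.5878, -0.1402, 0.1053]
tool_rot: [0.0, 0.927, 0.376, 0.001]
contact_force: [1.1, -0.8, -0.7]
gripper_width: 1.006
grasp_force: 0.0
```

Request:
apply_moves([
  {"dx":0,"dy":0,"dz":0,"turn":-0.124,"jaw":0},
  {"dx":0,"dy":0,"dz":0,"turn":-0.248,"jaw":0},
  {"dx":0,"dy":0,"dz":0,"turn":-0.372,"jaw":0},
  {"dx":0,"dy":0,"dz":0,"turn":-0.496,"jaw":0},
  {"dx":0,"dy":0,"dz":0,"turn":-0.62,"jaw":0},
])

```text
time: 5.08
tool_pos: [0.5878, -0.1402, 0.1053]
tool_rot: [0.001, 0.768, 0.641, 0.001]
contact_force: [-0.1, 0.0, 0.2]
gripper_width: 0.995
grasp_force: 0.0
```

```bash
python3 -c "
from h import *
to(.5886,-.1450,.105,1.495)"
```

```text
t 5.08 pos [ 0.5878 -0.1402  0.1053] head 1.391 -> shift [-4.5  1.7  0.3] turn -0.104 F [-0.1  0.   0.2] w 0.995
```

Request:
apply_moves([
  {"dx":0,"dy":0,"dz":25,"turn":-0.104,"jaw":0},
  {"dx":0,"dy":0,"dz":55,"turn":-0.104,"jaw":0},
  {"dx":0,"dy":0,"dz":80,"turn":-0.104,"jaw":0},
  {"dx":0,"dy":0,"dz":80,"turn":-0.104,"jaw":0},
])

```text
time: 5.42
tool_pos: [0.5833, -0.1387, 0.0193]
tool_rot: [-0.004, 0.736, 0.677, -0.002]
contact_force: [-2.2, -0.3, -0.9]
gripper_width: 1.003
grasp_force: 0.0
```

Request:
apply_moves([
  {"dx":-12,"dy":0,"dz":0,"turn":0,"jaw":0},
  {"dx":-22,"dy":0,"dz":0,"turn":0,"jaw":0},
  {"dx":-30,"dy":0,"dz":0,"turn":0,"jaw":0},
  {"dx":-38,"dy":0,"dz":0,"turn":0,"jaw":0},
  {"dx":-45,"dy":0,"dz":0,"turn":0,"jaw":0},
])

```text
time: 5.83
tool_pos: [0.5853, -0.1864, 0.0276]
tool_rot: [0.001, 0.736, 0.677, 0.001]
contact_force: [0.3, 4.6, 2.8]
gripper_width: 1.001
grasp_force: 2.5
```

Request:
apply_moves([
  {"dx":-4,"dy":0,"dz":0,"turn":0,"jaw":0},
  {"dx":-8,"dy":0,"dz":0,"turn":0,"jaw":0},
  {"dx":-11,"dy":0,"dz":0,"turn":0,"jaw":0},
  {"dx":-13,"dy":0,"dz":0,"turn":0,"jaw":0},
])

```text
time: 6.17
tool_pos: [0.583, -0.1984, 0.0257]
tool_rot: [0.0, 0.735, 0.678, 0.0]
contact_force: [1.2, 4.0, 3.7]
gripper_width: 1.003
grasp_force: 2.4
```

```bash
python3 c.py
```

```text
tray [ 0.5829 -0.3001 -0.0902] 0.707 corner pt in stop frame mm [-1.17631263  0.01921973] dyaw -0.012200000000000003
t 6.27 pos [ 0.5827 -0.1986  0.0253] head 1.489 -> shift [-101.2    8.5  -74.6] turn 0 F [0.9 2.4 0.4] w 1.001
```

Request:
apply_moves([
  {"dx":-2,"dy":0,"dz":0,"turn":0,"jaw":0},
  {"dx":-4,"dy":0,"dz":0,"turn":0,"jaw":0},
])

```text
time: 6.43
tool_pos: [0.5824, -0.1993, 0.0252]
tool_rot: [-0.002, 0.736, 0.677, 0.002]
contact_force: [1.2, 18.8, 8.9]
gripper_width: 1.003
grasp_force: 9.9
```

Request:
apply_moves([
  {"dx":-1,"dy":0,"dz":0,"turn":0,"jaw":0},
  {"dx":-2,"dy":0,"dz":0,"turn":0,"jaw":0},
])

```text
time: 6.6
tool_pos: [0.5824, -0.1993, 0.0252]
tool_rot: [-0.004, 0.735, 0.678, 0.003]
contact_force: [0.9, 23.8, 9.2]
gripper_width: 1.001
grasp_force: 11.7
```

Flush in y too (24 N). I back off and go over the pan handle at (.485, .255).

Request:
apply_moves([
  {"dx":10,"dy":0,"dz":0,"turn":0,"jaw":0},
  {"dx":35,"dy":0,"dz":-15,"turn":0,"jaw":0},
  {"dx":60,"dy":0,"dz":-50,"turn":0,"jaw":0},
  {"dx":80,"dy":-10,"dz":-85,"turn":0.1,"jaw":0},
  {"dx":110,"dy":-20,"dz":-112,"turn":0.2,"jaw":0},
])

```text
time: 7.02
tool_pos: [0.5715, -0.0945, 0.1383]
tool_rot: [0.001, 0.801, 0.598, -0.001]
contact_force: [0.9, -0.2, 1.0]
gripper_width: 0.999
grasp_force: 0.0
```

```bash
python3 c.py; python3 -c "
from h import *
to(.4853,.2548,.22,1.205)"
```

```text
tray [ 0.5828 -0.3003 -0.0844] 0.553 corner pt in stop frame mm [-0.73494166  0.18416437] dyaw -0.006400000000000003
t 7.12 pos [ 0.5737 -0.092   0.1423] head 1.29 -> shift [-197.6   66.    43. ] turn 0 F [ 0.7 -0.6 -0.1] w 1.002
t 7.12 pos [ 0.5737 -0.092   0.1423] head 1.29 -> shift [ 308.8 -180.2  -79.6] turn 0.085 F [ 0.7 -0.6 -0.1] w 1.002
```

Request:
apply_moves([
  {"dx":30,"dy":-18,"dz":-20,"turn":0,"jaw":0},
  {"dx":65,"dy":-38,"dz":-40,"turn":0.03,"jaw":0},
  {"dx":98,"dy":-57,"dz":-60,"turn":0.06,"jaw":0},
  {"dx":132,"dy":-77,"dz":-80,"turn":0.085,"jaw":0},
  {"dx":166,"dy":-97,"dz":-80,"turn":0.085,"jaw":0},
])

```text
time: 7.53
tool_pos: [0.5267, 0.0885, 0.2191]
tool_rot: [0.002, 0.825, 0.565, 0.001]
contact_force: [1.5, 0.3, 0.6]
gripper_width: 1.001
grasp_force: 0.0
```

Request:
apply_moves([
  {"dx":32,"dy":-20,"dz":0,"turn":0,"jaw":0},
  {"dx":64,"dy":-42,"dz":0,"turn":0,"jaw":0},
  {"dx":95,"dy":-64,"dz":0,"turn":0,"jaw":0},
  {"dx":125,"dy":-86,"dz":0,"turn":0,"jaw":0},
  {"dx":132,"dy":-92,"dz":0,"turn":0,"jaw":0},
])

```text
time: 7.95
tool_pos: [0.4855, 0.2477, 0.2147]
tool_rot: [-0.0, 0.823, 0.568, -0.001]
contact_force: [-0.2, 0.8, 0.3]
gripper_width: 0.998
grasp_force: 0.0
```

```bash
python3 -c "
from h import *
to(.4853,.2548,.134,1.205)
f=grab_frame('wrist'); im=f['pixels'][:,:,::-1].copy()
for p in place(np.array([[-57,0,141],[-12,0,141],[28,0,141]])/1000,[.481,.2436,-1.936,.004]): cv2.circle(im,tuple(int(v) for v in project(f,p[None])[0]),4,(0,0,255),1)
cv2.imwrite('pics/w1.png',im)"; python3 c.py
```

```text
t 7.95 pos [0.4855 0.2477 0.2147] head 1.208 -> shift [ 6.7 -2.6 80.7] turn 0.003 F [-0.2  0.8  0.3] w 0.998
tray [ 0.5818 -0.3012 -0.0931] 0.032 corner pt in stop frame mm [-2.45080364 -1.34806863] dyaw -0.015100000000000002
t 8.1 pos [0.4869 0.2442 0.2151] head 1.205 -> shift [-475.1  283.7  116.2] turn 0 F [ 0.1  0.3 -0.7] w 1.001
```

View pics/w1.png

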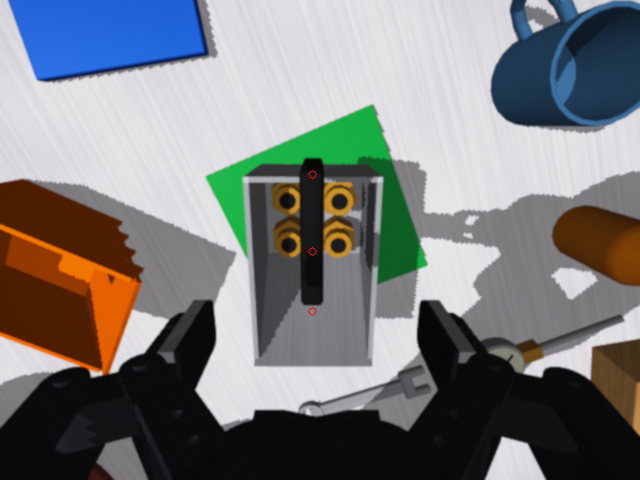

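The wrist view shows the steel pan's bar at (312,230) midway between the fingers (215 and 418), with four fittings inside and the predicted bar points lying on it. I descend and grip.

Request:
apply_moves([
  {"dx":6,"dy":-3,"dz":15,"turn":0,"jaw":0},
  {"dx":12,"dy":-5,"dz":35,"turn":0,"jaw":0},
  {"dx":12,"dy":-5,"dz":55,"turn":0,"jaw":0},
  {"dx":12,"dy":-5,"dz":75,"turn":0,"jaw":0},
  {"dx":12,"dy":-5,"dz":81,"turn":0,"jaw":0},
])

```text
time: 8.52
tool_pos: [0.4854, 0.2549, 0.1311]
tool_rot: [-0.0, 0.825, 0.565, -0.003]
contact_force: [-1.6, -1.1, -1.6]
gripper_width: 0.999
grasp_force: 0.0
```

Request:
apply_moves([
  {"dx":0,"dy":0,"dz":0,"turn":0,"jaw":1},
  {"dx":0,"dy":0,"dz":0,"turn":0,"jaw":1},
  {"dx":0,"dy":0,"dz":0,"turn":0,"jaw":1},
  {"dx":0,"dy":0,"dz":0,"turn":0,"jaw":1},
  {"dx":0,"dy":0,"dz":0,"turn":0,"jaw":1},
])

```text
time: 8.93
tool_pos: [0.4876, 0.2579, 0.1369]
tool_rot: [0.0, 0.824, 0.566, 0.001]
contact_force: [-0.0, 0.7, 0.4]
gripper_width: 0.299
grasp_force: 0.0
```

Request:
apply_moves([
  {"dx":0,"dy":0,"dz":0,"turn":0,"jaw":1},
  {"dx":0,"dy":0,"dz":0,"turn":0,"jaw":1},
  {"dx":0,"dy":0,"dz":0,"turn":0,"jaw":1},
])

```text
time: 9.18
tool_pos: [0.4869, 0.2582, 0.1365]
tool_rot: [-0.0, 0.824, 0.566, 0.0]
contact_force: [-2.7, 0.9, 5.7]
gripper_width: 0.15
grasp_force: 59.7
```

```bash
python3 -c "
from h import *
s=state(); print(s['grasp_force'],s['joint_pos'])
to(.4853,.2548,.134,1.205)"
```

```text
59.7156697511673 [ 3.52395552e-01 -2.49575372e-02  1.88786546e+00  3.51188559e-04
  1.27779255e+00  7.18913894e-01]
t 9.18 pos [0.4869 0.2582 0.1365] head 1.204 -> shift [-3.8 -0.3  2.5] turn -0.001 F [-2.7  0.9  5.7] w 0.15
```

Gripped at 60 N, 14 mm wide. I lift gently.

Request:
apply_moves([
  {"dx":0,"dy":0,"dz":-8,"turn":0,"jaw":1},
  {"dx":0,"dy":0,"dz":-20,"turn":0,"jaw":1},
  {"dx":0,"dy":0,"dz":-38,"turn":0,"jaw":1},
  {"dx":0,"dy":0,"dz":-58,"turn":0,"jaw":1},
  {"dx":0,"dy":0,"dz":-76,"turn":0,"jaw":1},
])

```text
time: 9.6
tool_pos: [0.4859, 0.2574, 0.2111]
tool_rot: [-0.0, 0.824, 0.566, -0.001]
contact_force: [1.3, 0.9, -7.4]
gripper_width: 0.148
grasp_force: 58.8
```

Request:
apply_moves([
  {"dx":0,"dy":0,"dz":-12,"turn":0,"jaw":1},
  {"dx":0,"dy":0,"dz":-20,"turn":0,"jaw":1},
  {"dx":0,"dy":0,"dz":-24,"turn":0,"jaw":1},
  {"dx":0,"dy":0,"dz":-24,"turn":0,"jaw":1},
])

```text
time: 9.93
tool_pos: [0.4868, 0.2578, 0.2356]
tool_rot: [0.0, 0.824, 0.566, 0.0]
contact_force: [0.5, 0.1, -7.8]
gripper_width: 0.15
grasp_force: 58.8
```

```bash
cat > d.py <<'E'
from h import *
import sys
def tiltfit(G,yaw,g=(-.016,0,.132),name="scene",t0=0):
    f=grab_frame(name); uv=project(f,np.array([G]))[0]
    m=None
    for o in spotter.outline_of(f,"pan"):
        e=o["extent"]
        if e[0]-25<uv[0]<e[2]+25 and e[1]-25<uv[1]<e[3]+25: m=o["region"].astype(float); break
    if m is None: print("not found"); return f
    best=[]
    for gx in np.arange(-.028,.006,.004):
        for t in np.radians(np.arange(-20,96,2.)):
            o=G-R.from_euler('ZY',[yaw,t]).apply(np.array([gx,0,g[2]])); r=render(f,PAN,[o[0],o[1],yaw,o[2]],t)
            best.append((np.minimum(r,m).sum()/np.maximum(r,m).sum(),round(np.degrees(t)),round(gx*1000)))
    print(name,"tilt (iou,deg,gx)",sorted(best)[::-1][:3]); return f
s=state(); G=s["tool_pos"]; r=R.from_quat(np.roll(s["tool_rot"],-1)).as_matrix(); h=np.arctan2(r[1,0],r[0,0])
if __name__=="__main__":
    f=tiltfit(G,h-np.pi)
    if len(sys.argv)>1: cv2.imwrite(sys.argv[1],f["pixels"][:,:,::-1])
E
python3 d.py; python3 -c "
from h import *
to(.5962,-.1261,.235,1.493)"
```

```text
scene tilt (iou,deg,gx) [(np.float64(0.4754901620088823), 6, -24), (np.float64(0.47548443345961816), 8, -28), (np.float64(0.4751253507918987), 4, -20)]
t 10.03 pos [0.4861 0.2576 0.234 ] head 1.204 -> shift [-318.6  240.4   -0.9] turn -0.289 F [ 0.4 -0.  -8.3] w 0.151
```

Request:
apply_moves([
  {"dx":-8,"dy":6,"dz":0,"turn":0,"jaw":1},
  {"dx":-22,"dy":17,"dz":0,"turn":0,"jaw":1},
  {"dx":-42,"dy":32,"dz":0,"turn":0,"jaw":1},
  {"dx":-65,"dy":49,"dz":0,"turn":0,"jaw":1},
  {"dx":-90,"dy":68,"dz":0,"turn":0,"jaw":1},
])

```text
time: 10.45
tool_pos: [0.5174, 0.1481, 0.2341]
tool_rot: [-0.0, 0.824, 0.567, -0.001]
contact_force: [0.8, -0.4, -7.3]
gripper_width: 0.156
grasp_force: 58.8
```

Request:
apply_moves([
  {"dx":-25,"dy":19,"dz":0,"turn":0,"jaw":1},
  {"dx":-50,"dy":38,"dz":0,"turn":0,"jaw":1},
  {"dx":-75,"dy":57,"dz":0,"turn":0,"jaw":1},
  {"dx":-100,"dy":76,"dz":0,"turn":0,"jaw":1},
  {"dx":-125,"dy":94,"dz":0,"turn":0,"jaw":1},
])

```text
time: 10.87
tool_pos: [0.5604, -0.0033, 0.2341]
tool_rot: [-0.0, 0.824, 0.566, -0.001]
contact_force: [0.4, -0.1, -7.1]
gripper_width: 0.152
grasp_force: 58.8
```

Request:
apply_moves([
  {"dx":-22,"dy":17,"dz":0,"turn":-0.06,"jaw":1},
  {"dx":-42,"dy":31,"dz":0,"turn":-0.12,"jaw":1},
  {"dx":-55,"dy":41,"dz":0,"turn":-0.18,"jaw":1},
  {"dx":-62,"dy":46,"dz":0,"turn":-0.24,"jaw":1},
  {"dx":-66,"dy":49,"dz":0,"turn":-0.29,"jaw":1},
])

```text
time: 11.28
tool_pos: [0.5822, -0.0825, 0.2338]
tool_rot: [-0.001, 0.734, 0.68, -0.001]
contact_force: [-1.1, 0.5, -7.5]
gripper_width: 0.153
grasp_force: 58.8
```

```bash
python3 d.py; python3 c.py; python3 -c "
from h import *
to(.5962,-.1261,.169,1.493)"
```

```text
scene tilt (iou,deg,gx) [(np.float64(0.638718510686349), 20, -28), (np.float64(0.63842507844766), 22, -28), (np.float64(0.6367034675304082), 24, -28)]
t 11.48 pos [ 0.5821 -0.0804  0.2342] head 1.492 -> shift [-44.5  17.8  65.1] turn -0.001 F [-0.6  0.  -8.2] w 0.155Traceback (most recent call last):
  File "c.py", line 3, in <module>
    t,c=fit([(S,s)],TRAY,[.58,-.27,-.074],[.01,.01,.05]) ; C=np.array([.6407,-.3957]); a=-.078
        ~~~^^^^^^^^^^^^^^^^^^^^^^^^^^^^^^^^^^^^^^^^^^^^^
  File "h.py", line 29, in fit
    s=minimize(cost,p0,method='Nelder-Mead',options=dict(initial_simplex=np.vstack([p0]+[p0+np.eye(len(p0))[i]*step[i] for i in range(len(p0))]),xatol=1e-5,fatol=1e-5,maxiter=400))
    res = _minimize_neldermead(fun, x0, args, callback, bounds=bounds,
                               **options)
    fsim[k] = func(sim[k])
              ~~~~^^^^^^^^
    fx = function(np.copy(x), *(wrapper_args + args))
  File "h.py", line 25, in cost
    c+=1-np.minimum(r,m).sum()/np.maximum(r,m).sum()
         ~~~~~~~~~~^^^^^
TypeError: '<=' not supported between instances of 'float' and 'NoneType'
```

```bash
cat > v.py <<'E'
from h import *
import sys
def draw(name,tilts,out,g=(-.016,0,.132)):
    ims=[]
    s=state(); G=s["tool_pos"]; r=R.from_quat(np.roll(s["tool_rot"],-1)).as_matrix(); yaw=np.arctan2(r[1,0],r[0,0])-np.pi
    for n in("scene","top"):
        f=grab_frame(n); im=f["pixels"][:,:,::-1].copy()
        for t,c in zip(tilts,((0,0,255),(0,255,255))):
            o=G-R.from_euler('ZY',[yaw,np.radians(t)]).apply(g)
            for b in PAN[:2]: cv2.polylines(im,[cv2.convexHull(np.round(project(f,place(b,[o[0],o[1],yaw,o[2]],np.radians(t)))).astype(np.int32))],True,c,1)
        u=project(f,G[None])[0].astype(int); u=np.clip(u,100,None); ims.append(cv2.resize(im[u[1]-75:u[1]+85,u[0]-100:u[0]+100],(400,320)))
    cv2.imwrite(out,np.hstack(ims)); print(s["ft_torque"],s["contact_force"])
draw(None,[float(a) for a in sys.argv[2:]],sys.argv[1])
E
python3 v.py pics/v1.png 0 20
```

```text
[ 0.14423359 -0.00867167  0.03254289] [-5.53997109e-01  2.87579424e-03 -8.23147342e+00]
```

View pics/v1.png

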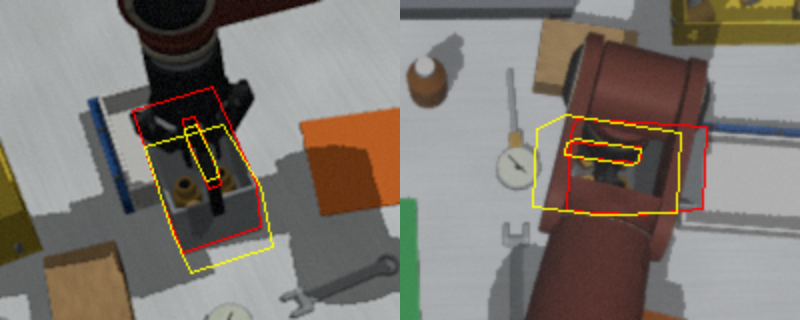

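The red 0° outline fits in both views: the pan hangs upright in the grip at scene (362,190) and its lip is about to reach the tray. I lower it to just before the tray wall.

Request:
apply_moves([
  {"dx":-10,"dy":4,"dz":8,"turn":0,"jaw":1},
  {"dx":-22,"dy":9,"dz":24,"turn":0,"jaw":1},
  {"dx":-34,"dy":14,"dz":42,"turn":0,"jaw":1},
  {"dx":-42,"dy":18,"dz":58,"turn":0,"jaw":1},
  {"dx":-44,"dy":18,"dz":65,"turn":0,"jaw":1},
])

```text
time: 12.0
tool_pos: [0.5963, -0.1266, 0.1669]
tool_rot: [-0.001, 0.734, 0.679, -0.001]
contact_force: [-0.2, 1.4, -8.8]
gripper_width: 0.157
grasp_force: 59.1
```

Request:
apply_moves([
  {"dx":-5,"dy":0,"dz":0,"turn":0,"jaw":1},
  {"dx":-10,"dy":0,"dz":0,"turn":0,"jaw":1},
  {"dx":-14,"dy":0,"dz":0,"turn":0,"jaw":1},
])

```text
time: 12.25
tool_pos: [0.5969, -0.1399, 0.1716]
tool_rot: [0.001, 0.734, 0.679, 0.0]
contact_force: [-0.1, 0.0, -6.5]
gripper_width: 0.151
grasp_force: 59.1
```

Run:
```python
from h import *
P=np.array([.5896,-.2108,.045]); d=np.array([-.078,-.997])
to(*(P[:2]-d*.067),.169,1.493)
p=[]
for ph,L in ((-50,52),(-40,52),(-30,52),(-20,52),(-10,52),(0,50),(8,48),(15,46),(20,42),(25,34),(30,24),(35,14)):
    a=np.radians(ph); p.append((ph+50,round(L*np.cos(a)+131.6*np.sin(a)),round(-L*np.sin(a)+131.6*np.cos(a))))
print(p)
```

```text
t 12.25 pos [ 0.5969 -0.1399  0.1716] head 1.494 -> shift [-4.2 -1.8  2.6] turn 0.001 F [-0.1  0.  -6.5] w 0.151
[(0, -67, 124), (10, -45, 134), (20, -21, 140), (30, 4, 141), (40, 28, 139), (50, 50, 132), (58, 66, 124), (65, 78, 115), (70, 84, 109), (75, 86, 105), (80, 87, 102), (85, 87, 100)]
```

Request:
apply_moves([
  {"dx":-5,"dy":-1,"dz":4,"turn":0,"jaw":1},
  {"dx":-11,"dy":-1,"dz":2,"turn":0,"jaw":1},
  {"dx":-17,"dy":-1,"dz":0,"turn":0,"jaw":1},
  {"dx":-23,"dy":-1,"dz":-3,"turn":0,"jaw":1},
])

```text
time: 12.58
tool_pos: [0.5939, -0.1616, 0.1744]
tool_rot: [-0.0, 0.734, 0.679, 0.001]
contact_force: [1.0, 3.6, -7.0]
gripper_width: 0.15
grasp_force: 58.7
```

Request:
apply_moves([
  {"dx":-6,"dy":0,"dz":-2,"turn":0,"jaw":1},
  {"dx":-12,"dy":0,"dz":-4,"turn":0,"jaw":1},
  {"dx":-18,"dy":0,"dz":-6,"turn":0,"jaw":1},
  {"dx":-24,"dy":0,"dz":-7,"turn":0,"jaw":1},
])

```text
time: 12.92
tool_pos: [0.592, -0.1864, 0.1813]
tool_rot: [0.0, 0.734, 0.679, 0.001]
contact_force: [0.8, 6.4, -3.7]
gripper_width: 0.154
grasp_force: 59.0
```

```bash
python3 v.py pics/v2.png 10 20; python3 -c "
from h import *
to(.5896,-.2108,.045)"
```

```text
[ 1.63021537 -0.11761764 -0.05017248] [ 0.81580543  6.39216749 -3.68222836]
t 13.02 pos [ 0.592  -0.1872  0.1814] head 1.493 -> shift [-23.6  -0.7 136.4] turn 0 F [-0.5  5.  -1.9] w 0.154
```

View pics/v2.png

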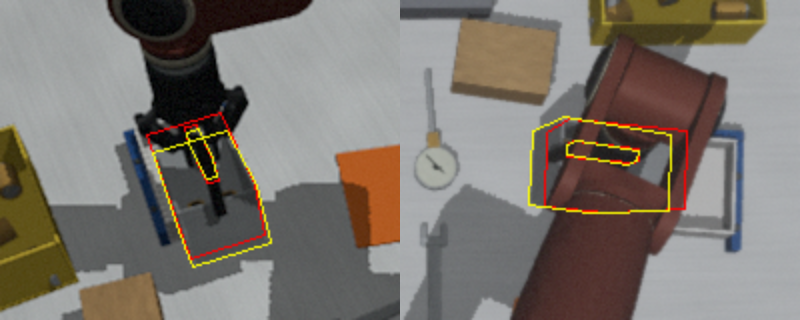

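The pan is pivoting in the grip on the tray wall as planned: about 15–20° with under 10 N, and the tray is still tight in the blue corner (crop 700,190). I continue the arc.

Request:
apply_moves([
  {"dx":-9,"dy":0,"dz":-1,"turn":0,"jaw":1},
  {"dx":-18,"dy":0,"dz":-2,"turn":0,"jaw":1},
  {"dx":-27,"dy":0,"dz":-2,"turn":0,"jaw":1},
  {"dx":-36,"dy":0,"dz":-2,"turn":0,"jaw":1},
  {"dx":-44,"dy":0,"dz":-1,"turn":0,"jaw":1},
])

```text
time: 13.43
tool_pos: [0.5887, -0.2303, 0.1826]
tool_rot: [0.0, 0.734, 0.679, 0.0]
contact_force: [1.2, 5.8, -1.3]
gripper_width: 0.151
grasp_force: 59.6
```

Request:
apply_moves([
  {"dx":-8,"dy":0,"dz":1,"turn":0,"jaw":1},
  {"dx":-16,"dy":0,"dz":3,"turn":0,"jaw":1},
  {"dx":-23,"dy":0,"dz":5,"turn":0,"jaw":1},
  {"dx":-30,"dy":0,"dz":8,"turn":0,"jaw":1},
])

```text
time: 13.77
tool_pos: [0.5865, -0.2609, 0.1752]
tool_rot: [0.001, 0.734, 0.679, -0.0]
contact_force: [-2.0, 3.9, 3.6]
gripper_width: 0.151
grasp_force: 61.9
```

```bash
python3 v.py pics/v3.png 40 50; python3 -c "
from h import *
to(.5896,-.2108,.045)"
```

```text
[ 1.14285063  0.26051201 -0.05562609] [-2.00311831  3.89010386  3.62182627]
t 13.87 pos [ 0.5864 -0.2616  0.1749] head 1.493 -> shift [ 51.2  -1.  129.8] turn 0 F [-2.2  2.8  3.9] w 0.152
```

View pics/v3.png

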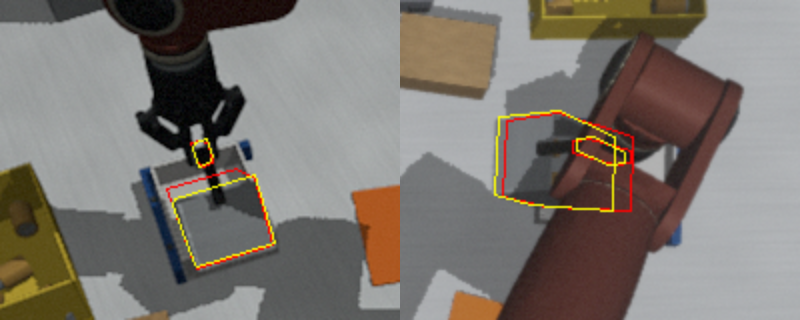

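Request:
apply_moves([
  {"dx":-8,"dy":-1,"dz":4,"turn":0,"jaw":1},
  {"dx":-15,"dy":-1,"dz":8,"turn":0,"jaw":1},
  {"dx":-21,"dy":-1,"dz":12,"turn":0,"jaw":1},
  {"dx":-27,"dy":-1,"dz":17,"turn":0,"jaw":1},
  {"dx":-27,"dy":-1,"dz":17,"turn":0,"jaw":1},
])

```text
time: 14.28
tool_pos: [0.5842, -0.2907, 0.16]
tool_rot: [0.004, 0.734, 0.679, -0.001]
contact_force: [-0.8, -1.8, 8.0]
gripper_width: 0.155
grasp_force: 67.1
```

Request:
apply_moves([
  {"dx":-3,"dy":0,"dz":3,"turn":0,"jaw":1},
  {"dx":-6,"dy":0,"dz":6,"turn":0,"jaw":1},
  {"dx":-7,"dy":0,"dz":8,"turn":0,"jaw":1},
  {"dx":-8,"dy":0,"dz":10,"turn":0,"jaw":1},
])

```text
time: 14.62
tool_pos: [0.5841, -0.3002, 0.1528]
tool_rot: [0.007, 0.734, 0.679, -0.002]
contact_force: [-3.5, -6.0, 4.9]
gripper_width: 0.149
grasp_force: 68.5
```

```bash
python3 v.py pics/v4.png 65 75; python3 -c "
from h import *
to(.5896,-.2108,.045)"
```

```text
[-0.87079168  0.76694189  0.06130887] [-3.47924653 -5.97192385  4.89945934]
t 14.72 pos [ 0.584  -0.3006  0.1525] head 1.494 -> shift [ 91.3  -2.  106.4] turn 0 F [-2.9 -7.7 13.8] w 0.149
```

View pics/v4.png

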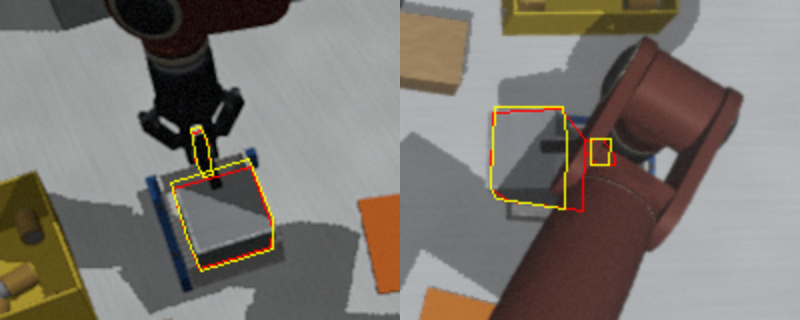

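The pan is now at about 70–75°, its back face matching the yellow outline at scene crop (225,210), with the lip inside the tray. I check the tray and pan numerically.

```bash
cat > e.py <<'E'
from h import *
s=state(); G=s["tool_pos"]; r=R.from_quat(np.roll(s["tool_rot"],-1)).as_matrix(); yaw=np.arctan2(r[1,0],r[0,0])-np.pi
V=[]
for n in("scene","top"):
    f=grab_frame(n); uv=project(f,G[None])[0]
    for o in spotter.outline_of(f,"tray"): print(n,"tray",round(o["conf"],2),np.round(o["extent"]),int(o["region"].sum()))
    for o in spotter.outline_of(f,"pan"): print(n,"pan",round(o["conf"],2),np.round(o["extent"]),int(o["region"].sum()))
    for o in spotter.outline_of(f,"fitting0"): print(n,"fit",round(o["conf"],2),np.round(o["extent"]),int(o["region"].sum()))
    e=np.round(project(f,place(np.array([[-65,-90,45],[-65,90,45],[65,90,45],[65,-90,45],[-65,90,0],[65,90,0]])/1000.,[.5826,-.3005,-.078]))); print(n,"pred rim px",e.tolist()," G",uv)
E
python3 e.py
```

```text
scene tray 0.75 [204. 142. 267. 208.] 940
scene pan 0.98 [420. 257. 514. 329.] 4073
scene pan 0.66 [212. 131. 263. 202.] 1936
scene fit 0.22 [203. 142. 268. 207.] 1059
scene pred rim px [[247.0, 140.0], [266.0, 186.0], [219.0, 200.0], [203.0, 153.0], [268.0, 196.0], [222.0, 210.0]]  G [226.39500324 141.00873858]
top tray 0.79 [422. 196. 455. 244.] 148
top pan 0.79 [409. 186. 453. 237.] 1776
top pan 0.66 [201. 312. 271. 387.] 2734
top pred rim px [[489.0, 244.0], [421.0, 239.0], [423.0, 192.0], [490.0, 196.0], [418.0, 242.0], [420.0, 196.0]]  G [466.65243525 208.96278653]
```

The tray outline matches the flush prediction within about 2 px. I lift slightly to weigh what is left in the pan.

Request:
apply_moves([
  {"dx":2,"dy":0,"dz":-5,"turn":0,"jaw":1},
  {"dx":4,"dy":0,"dz":-10,"turn":0,"jaw":1},
  {"dx":7,"dy":0,"dz":-15,"turn":0,"jaw":1},
  {"dx":10,"dy":0,"dz":-20,"turn":0,"jaw":1},
  {"dx":10,"dy":0,"dz":-20,"turn":0,"jaw":1},
])

```text
time: 15.53
tool_pos: [0.5832, -0.2841, 0.1664]
tool_rot: [-0.0, 0.734, 0.68, 0.0]
contact_force: [-0.4, 0.6, -5.7]
gripper_width: 0.148
grasp_force: 66.9
```

Request:
apply_moves([
  {"dx":0,"dy":0,"dz":0,"turn":0,"jaw":1},
  {"dx":0,"dy":0,"dz":0,"turn":0,"jaw":1},
  {"dx":0,"dy":0,"dz":0,"turn":0,"jaw":1},
])

```text
time: 15.78
tool_pos: [0.5828, -0.2844, 0.1655]
tool_rot: [-0.001, 0.734, 0.679, -0.0]
contact_force: [0.1, -0.5, -6.1]
gripper_width: 0.154
grasp_force: 66.9
```

```bash
python3 d.py; python3 e.py; python3 -c "
from h import *
print(state()['ft_torque'])
to(.5896,-.2108,.045)"
```

```text
scene tilt (iou,deg,gx) [(np.float64(0.9541059875909949), 66, -20), (np.float64(0.9525290100494144), 64, -20), (np.float64(0.952031092145539), 66, -16)]
scene tray 0.8 [204. 143. 270. 209.] 865
scene tray 0.65 [310. 282. 406. 371.] 5005
scene pan 0.91 [215. 131. 261. 204.] 1966
scene pan 0.78 [421. 258. 511. 329.] 4022
scene fit 0.41 [203. 142. 268. 207.] 959
scene pred rim px [[247.0, 140.0], [266.0, 186.0], [219.0, 200.0], [203.0, 153.0], [268.0, 196.0], [222.0, 210.0]]  G [228.04658334 141.3108013 ]
top tray 0.63 [420. 194. 486. 243.] 146
top pan 0.83 [404. 185. 449. 237.] 1878
top pan 0.6 [201. 314. 270. 386.] 2750
top fit 0.38 [421. 194. 492. 249.] 259
top pred rim px [[489.0, 244.0], [421.0, 239.0], [423.0, 192.0], [490.0, 196.0], [418.0, 242.0], [420.0, 196.0]]  G [461.63172408 208.34269445]
[-0.4149685   0.0389324  -0.02233243]
t 16.28 pos [ 0.5831 -0.2849  0.1664] head 1.494 -> shift [ 74.4   0.8 121.4] turn 0 F [-0.7  0.3 -6.7] w 0.153
```

The grip holds the tilt by itself (66°) and the weight fell from about 7.7 to 6.3 N, so fittings have started coming out. I tilt further on the wall.

Request:
apply_moves([
  {"dx":-3,"dy":0,"dz":6,"turn":0,"jaw":1},
  {"dx":-7,"dy":0,"dz":11,"turn":0,"jaw":1},
  {"dx":-10,"dy":0,"dz":15,"turn":0,"jaw":1},
  {"dx":-13,"dy":0,"dz":18,"turn":0,"jaw":1},
  {"dx":-15,"dy":0,"dz":21,"turn":0,"jaw":1},
])

```text
time: 16.7
tool_pos: [0.5829, -0.3013, 0.1486]
tool_rot: [0.002, 0.734, 0.679, 0.0]
contact_force: [-3.5, -3.1, 10.4]
gripper_width: 0.151
grasp_force: 70.0
```

Request:
apply_moves([
  {"dx":0,"dy":0,"dz":2,"turn":0,"jaw":1},
  {"dx":0,"dy":0,"dz":4,"turn":0,"jaw":1},
  {"dx":0,"dy":0,"dz":4,"turn":0,"jaw":1},
  {"dx":3,"dy":0,"dz":-10,"turn":0,"jaw":1},
  {"dx":3,"dy":0,"dz":-25,"turn":0,"jaw":1},
])

```text
time: 17.12
tool_pos: [0.5813, -0.2962, 0.1694]
tool_rot: [-0.002, 0.734, 0.679, -0.0]
contact_force: [-1.0, -0.2, -5.3]
gripper_width: 0.155
grasp_force: 68.0
```

Request:
apply_moves([
  {"dx":0,"dy":0,"dz":0,"turn":0,"jaw":1},
  {"dx":0,"dy":0,"dz":0,"turn":0,"jaw":1},
  {"dx":0,"dy":0,"dz":0,"turn":0,"jaw":1},
])

```text
time: 17.37
tool_pos: [0.5818, -0.2964, 0.1694]
tool_rot: [-0.001, 0.734, 0.679, -0.0]
contact_force: [-0.5, -0.8, -6.4]
gripper_width: 0.151
grasp_force: 68.0
```

```bash
python3 d.py; python3 e.py|grep -v pan; python3 -c "
from h import *
print(state()['ft_torque'])
to(.5896,-.2108,.045)"
```

```text
scene tilt (iou,deg,gx) [(np.float64(0.9487453343108178), 66, -16), (np.float64(0.9480298005003623), 68, -16), (np.float64(0.9478668515950069), 68, -20)]
scene tray 0.61 [208. 144. 270. 207.] 832
scene fit 0.38 [207. 157. 216. 170.] 56
scene pred rim px [[247.0, 140.0], [266.0, 186.0], [219.0, 200.0], [203.0, 153.0], [268.0, 196.0], [222.0, 210.0]]  G [226.78517741 137.26553341]
top tray 0.66 [420. 192. 459. 245.] 225
top fit 0.64 [420. 195. 458. 246.] 224
top pred rim px [[489.0, 244.0], [421.0, 239.0], [423.0, 192.0], [490.0, 196.0], [418.0, 242.0], [420.0, 196.0]]  G [466.70956102 208.61466545]
[-0.4687552   0.03014644  0.02217128]
t 17.87 pos [ 0.5822 -0.2968  0.1702] head 1.494 -> shift [ 86.3   0.8 125.2] turn 0 F [ 0.3 -0.3 -6.2] w 0.156
```

Request:
apply_moves([
  {"dx":4,"dy":0,"dz":5,"turn":0,"jaw":1},
  {"dx":3,"dy":0,"dz":11,"turn":0,"jaw":1},
  {"dx":1,"dy":0,"dz":16,"turn":0,"jaw":1},
  {"dx":-2,"dy":0,"dz":20,"turn":0,"jaw":1},
  {"dx":-5,"dy":0,"dz":23,"turn":0,"jaw":1},
])

```text
time: 18.28
tool_pos: [0.5828, -0.3028, 0.1506]
tool_rot: [0.001, 0.734, 0.679, 0.001]
contact_force: [-3.9, -1.0, 7.9]
gripper_width: 0.155
grasp_force: 70.8
```

Request:
apply_moves([
  {"dx":-2,"dy":0,"dz":1,"turn":0,"jaw":1},
  {"dx":-3,"dy":0,"dz":1,"turn":0,"jaw":1},
  {"dx":-3,"dy":0,"dz":1,"turn":0,"jaw":1},
  {"dx":-3,"dy":0,"dz":1,"turn":0,"jaw":1},
  {"dx":-3,"dy":0,"dz":1,"turn":0,"jaw":1},
])

```text
time: 18.7
tool_pos: [0.5825, -0.305, 0.1488]
tool_rot: [0.001, 0.734, 0.679, 0.001]
contact_force: [-1.7, 1.1, 6.1]
gripper_width: 0.153
grasp_force: 71.0
```

```bash
python3 d.py; python3 e.py|grep -v pan; python3 -c "
from h import *
print(state()['ft_torque'])
to(.5896,-.2108,.045)"
```

```text
not found
scene tray 0.83 [204. 143. 268. 209.] 783
scene fit 0.47 [212. 158. 212. 165.] 15
scene fit 0.45 [210. 129. 263. 202.] 2191
scene pred rim px [[247.0, 140.0], [266.0, 186.0], [219.0, 200.0], [203.0, 153.0], [268.0, 196.0], [222.0, 210.0]]  G [226.59490719 140.716163  ]
top tray 0.7 [331. 239. 342. 300.] 442
top tray 0.69 [421. 194. 459. 245.] 281
top pred rim px [[489.0, 244.0], [421.0, 239.0], [423.0, 192.0], [490.0, 196.0], [418.0, 242.0], [420.0, 196.0]]  G [468.07873861 209.83731555]
[0.75770825 0.40107002 0.07716999]
t 19.2 pos [ 0.5825 -0.305   0.1488] head 1.494 -> shift [ 94.5  -0.4 103.8] turn 0 F [-1.2  1.   5.8] w 0.15
```

```bash
sed -i 's/for o in spotter.outline_of(f,"pan"):/for o in sum([spotter.outline_of(f,k) for k in ("pan","pan_grip","pan_lip","fitting0")],[]):/; s/m=o\["region"\].astype(float); break/m=o["region"].astype(float)\n        if m is not None and m.sum()>1200: break/' d.py
cat > br.py <<'E'
from h import *
for n in("scene","top"):
    f=grab_frame(n); roi=(200,130,275,215) if n=="scene" else (412,185,495,250)
    m=colour(f,(10,110,30),(25,255,255),roi); k,l,st,ce=cv2.connectedComponentsWithStats(m.astype(np.uint8))
    print(n,[(st[i,4],np.round(ce[i]).tolist()) for i in range(1,k) if st[i,4]>3])
E
python3 d.py; python3 br.py
```

```text
scene tilt (iou,deg,gx) [(np.float64(0.9587163194199088), 76, -16), (np.float64(0.956197972344188), 74, -16), (np.float64(0.9538286000377308), 74, -12)]
scene [(np.int32(38), [211.0, 160.0])]
top []
```

Tilt is 76° with one fitting visible at scene (211,160). The rest seem to stick on the slope, so I lift clear and give it a short forward stroke with a stop.

Request:
apply_moves([
  {"dx":2,"dy":0,"dz":-12,"turn":0,"jaw":1},
  {"dx":6,"dy":0,"dz":-26,"turn":0,"jaw":1},
  {"dx":14,"dy":0,"dz":-38,"turn":0,"jaw":1},
  {"dx":24,"dy":0,"dz":-42,"turn":0,"jaw":1},
  {"dx":32,"dy":0,"dz":-42,"turn":0,"jaw":1},
])

```text
time: 19.97
tool_pos: [0.5851, -0.2721, 0.1908]
tool_rot: [0.002, 0.734, 0.68, 0.001]
contact_force: [0.7, 0.2, -5.4]
gripper_width: 0.153
grasp_force: 69.0
```

Request:
apply_moves([
  {"dx":2,"dy":0,"dz":0,"turn":0,"jaw":1},
  {"dx":-20,"dy":0,"dz":3,"turn":0,"jaw":1},
  {"dx":-48,"dy":0,"dz":8,"turn":0,"jaw":1},
  {"dx":-48,"dy":0,"dz":8,"turn":0,"jaw":1},
  {"dx":-48,"dy":0,"dz":8,"turn":0,"jaw":1},
])

```text
time: 20.38
tool_pos: [0.5794, -0.3211, 0.1785]
tool_rot: [-0.001, 0.734, 0.679, -0.0]
contact_force: [-0.1, 0.2, -6.6]
gripper_width: 0.151
grasp_force: 68.8
```

Request:
apply_moves([
  {"dx":0,"dy":0,"dz":0,"turn":0,"jaw":1},
  {"dx":0,"dy":0,"dz":0,"turn":0,"jaw":1},
  {"dx":0,"dy":0,"dz":0,"turn":0,"jaw":1},
])

```text
time: 20.63
tool_pos: [0.5806, -0.3199, 0.1805]
tool_rot: [-0.0, 0.734, 0.68, 0.0]
contact_force: [-0.7, -0.1, -4.2]
gripper_width: 0.151
grasp_force: 69.0
```

```bash
python3 d.py; python3 br.py; python3 -c "
from h import *
print(state()['ft_torque'])
to(.5896,-.2108,.045)"
```

```text
scene tilt (iou,deg,gx) [(np.float64(0.9634287028618046), 70, -16), (np.float64(0.9581026447949393), 72, -16), (np.float64(0.9563580349467994), 68, -16)]
scene [(np.int32(32), [211.0, 160.0])]
top []
[-0.31736725 -0.00822649 -0.01309584]
t 20.98 pos [ 0.5805 -0.3206  0.1808] head 1.494 -> shift [110.2   0.6 135.7] turn 0 F [ 0.6 -0.4 -4.5] w 0.156
```

The weight dropped to about 4.4 N, so nearly all are out. One more stroke, then I look.

Request:
apply_moves([
  {"dx":8,"dy":0,"dz":-3,"turn":0,"jaw":1},
  {"dx":20,"dy":0,"dz":-6,"turn":0,"jaw":1},
  {"dx":34,"dy":0,"dz":-8,"turn":0,"jaw":1},
  {"dx":44,"dy":0,"dz":-8,"turn":0,"jaw":1},
  {"dx":48,"dy":0,"dz":-8,"turn":0,"jaw":1},
])

```text
time: 21.4
tool_pos: [0.5844, -0.2704, 0.1888]
tool_rot: [-0.0, 0.733, 0.68, 0.0]
contact_force: [-0.4, -0.3, -4.3]
gripper_width: 0.152
grasp_force: 69.0
```

Request:
apply_moves([
  {"dx":-22,"dy":0,"dz":2,"turn":0,"jaw":1},
  {"dx":-54,"dy":0,"dz":5,"turn":0,"jaw":1},
  {"dx":-54,"dy":0,"dz":5,"turn":0,"jaw":1},
  {"dx":-54,"dy":0,"dz":5,"turn":0,"jaw":1},
  {"dx":-54,"dy":0,"dz":5,"turn":0,"jaw":1},
])

```text
time: 21.82
tool_pos: [0.5798, -0.3262, 0.1831]
tool_rot: [-0.0, 0.734, 0.679, 0.0]
contact_force: [0.3, 0.4, -4.5]
gripper_width: 0.152
grasp_force: 68.9
```

Request:
apply_moves([
  {"dx":0,"dy":0,"dz":0,"turn":0,"jaw":1},
  {"dx":0,"dy":0,"dz":0,"turn":0,"jaw":1},
])

```text
time: 21.98
tool_pos: [0.58, -0.3258, 0.1834]
tool_rot: [-0.0, 0.733, 0.68, 0.0]
contact_force: [-0.2, 0.7, -4.3]
gripper_width: 0.148
grasp_force: 68.9
```

Request:
apply_moves([
  {"dx":0,"dy":0,"dz":0,"turn":0,"jaw":1},
])

```text
time: 22.07
tool_pos: [0.5801, -0.326, 0.1835]
tool_rot: [0.0, 0.734, 0.68, 0.0]
contact_force: [0.8, -1.1, -4.3]
gripper_width: 0.156
grasp_force: 68.9
```

```bash
python3 d.py; python3 br.py; python3 -c "
from h import *
for i in range(4): grab_frame('scene'); print(state()['contact_force'][2],state()['ft_torque'][0])
to(.5896,-.2108,.045)"
```

```text
scene tilt (iou,deg,gx) [(np.float64(0.9559733259160417), 72, -16), (np.float64(0.9536060526947492), 74, -20), (np.float64(0.9519969386887382), 70, -16)]
scene [(np.int32(37), [211.0, 160.0])]
top []
-4.187286274748865 -0.2895436719981878
-4.595104112501614 -0.29857814497025115
-3.6967095025767076 -0.3382429297439198
-3.9265600495968114 -0.2973900767766273
t 22.62 pos [ 0.5799 -0.3267  0.1833] head 1.494 -> shift [116.3   0.8 138.3] turn 0 F [ 0.6  0.6 -3.9] w 0.156
```

The weight is back to the empty pan's. I lift to inspect the tray.

Request:
apply_moves([
  {"dx":0,"dy":0,"dz":-15,"turn":0,"jaw":1},
  {"dx":0,"dy":0,"dz":-40,"turn":0,"jaw":1},
  {"dx":0,"dy":0,"dz":-65,"turn":0,"jaw":1},
  {"dx":0,"dy":0,"dz":-85,"turn":0,"jaw":1},
  {"dx":0,"dy":0,"dz":-95,"turn":0,"jaw":1},
])

```text
time: 23.03
tool_pos: [0.581, -0.3275, 0.284]
tool_rot: [0.003, 0.734, 0.679, 0.001]
contact_force: [0.8, -0.8, -3.0]
gripper_width: 0.152
grasp_force: 69.0
```

Request:
apply_moves([
  {"dx":0,"dy":-25,"dz":-15,"turn":0,"jaw":1},
  {"dx":0,"dy":-50,"dz":-25,"turn":0,"jaw":1},
  {"dx":0,"dy":-75,"dz":-35,"turn":0,"jaw":1},
  {"dx":0,"dy":-100,"dz":-40,"turn":0,"jaw":1},
  {"dx":0,"dy":-120,"dz":-40,"turn":0,"jaw":1},
])

```text
time: 23.45
tool_pos: [0.4591, -0.3176, 0.3206]
tool_rot: [0.001, 0.734, 0.679, -0.0]
contact_force: [-0.7, -0.5, -3.8]
gripper_width: 0.147
grasp_force: 69.0
```

```bash
python3 br.py; python3 d.py
python3 - <<'E'
from h import *
f=grab_frame("scene");g=grab_frame("top")
for a in (f,g):
    for o in spotter.outline_of(a,"tray"): print("tray",round(o["conf"],2),np.round(o["extent"]),int(o["region"].sum()))
    for o in spotter.outline_of(a,"fitting0"): print("fit",round(o["conf"],2),np.round(o["extent"]),int(o["region"].sum()))
out=[]
for a,(x,y) in((f,(235,175)),(g,(455,215))):
    im=a["pixels"][:,:,::-1].copy()
    for z in(0,.045): cv2.polylines(im,[np.round(project(a,place(np.array([[-65,-90,0],[-65,90,0],[65,90,0],[65,-90,0]])/1000,[.5826,-.3005,-.078,z]))*16).astype(np.int32)],True,(0,0,255),1,shift=4)
    out.append(cv2.resize(im[y-60:y+60,x-60:x+60],(400,400),interpolation=2))
cv2.imwrite("pics/last.png",np.hstack(out))
E
```

```text
scene [(np.int32(569), [231.0, 159.0])]
top [(np.int32(82), [477.0, 206.0]), (np.int32(47), [469.0, 216.0]), (np.int32(7), [459.0, 221.0]), (np.int32(132), [480.0, 231.0])]
scene tilt (iou,deg,gx) [(np.float64(0.9493276534116002), 70, -12), (np.float64(0.9451025703559477), 68, -12), (np.float64(0.9448007416709951), 72, -12)]
tray 0.83 [205. 142. 267. 209.] 2092
tray 0.6 [253. 356. 298. 414.] 1550
fit 0.69 [220. 159. 240. 175.] 178
fit 0.54 [208. 157. 220. 172.] 138
fit 0.53 [227. 147. 243. 166.] 136
fit 0.43 [236. 144. 251. 160.] 176
tray 0.98 [420. 190. 489. 245.] 1986
tray 0.55 [103. 260. 196. 327.] 4435
fit 0.64 [421. 190. 493. 239.] 395
fit 0.54 [469. 198. 486. 218.] 186
fit 0.51 [456. 209. 476. 224.] 163
fit 0.39 [476. 228. 485. 241.] 60
```

View pics/last.png

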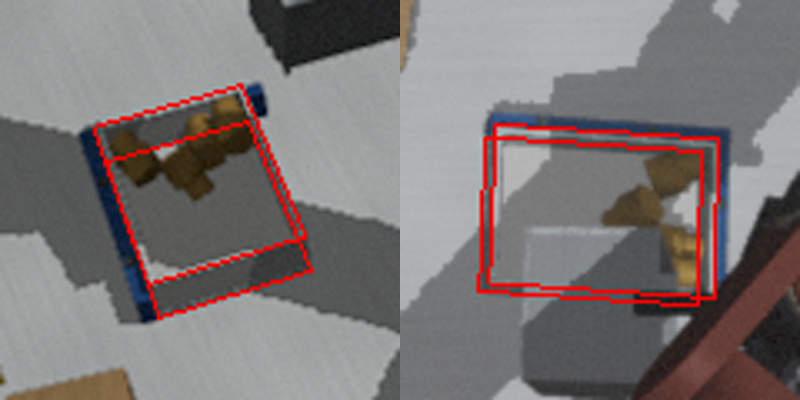

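```bash
python3 -c "
from h import *
to(.4859,.2364,.25,1.205); to(.4785,.02,.3,1.205)"
```

```text
t 24.1 pos [ 0.4605 -0.3174  0.3181] head 1.494 -> shift [554.1 -17.   68.3] turn 0.289 F [-0.2  0.1 -4.5] w 0.15
t 24.1 pos [ 0.4605 -0.3174  0.3181] head 1.494 -> shift [337.8  -7.9  18.2] turn 0.289 F [-0.2  0.1 -4.5] w 0.15
```

The picture shows the brass fittings in the far-right part of the tray, (130,155) to (235,120) in the left crop, and the tray edges on the predicted flush outline. I check that none is stacked too high before untilting.

Run:
```python
from h import *
k=R.from_euler('z',-.078).as_matrix()
for n in("scene","top"):
    f=grab_frame(n)
    for o in spotter.outline_of(f,"fitting0")+[]:
        if o["region"].sum()>350: continue
        c=np.argwhere(o["region"]).mean(0)[::-1]
        print(n,round(o["conf"],2),np.round(c),[np.round(1000*k.T@(ray(f,c,z)-[.5826,-.3005,z]))[:2].tolist() for z in(.022,.05)])
f=grab_frame("scene"); m=net(f,"tray",(235,180)); print("trayfit")
```

```text
scene 0.7 [235. 156.] [[-19.0, -65.0], [-16.0, -38.0]]
scene 0.7 [230. 166.] [[3.0, -35.0], [6.0, -9.0]]
scene 0.61 [215. 162.] [[41.0, -66.0], [43.0, -40.0]]
scene 0.54 [244. 153.] [[-46.0, -68.0], [-43.0, -42.0]]
top 0.61 [480. 235.] [[-40.0, -74.0], [-45.0, -66.0]]
top 0.6 [465. 218.] [[7.0, -31.0], [1.0, -24.0]]
top 0.51 [477. 206.] [[41.0, -61.0], [34.0, -53.0]]
top 0.39 [479. 227.] [[-16.0, -69.0], [-22.0, -61.0]]
trayfit
```

All four lie at floor height, at tray-frame (41,-64), (5,-33), (-17,-67) and (-44,-71) mm in both views. Next I carry the pan towards the pad, to stand it up by setting its lip down and drawing the grip back.

Request:
apply_moves([
  {"dx":15,"dy":0,"dz":0,"turn":0,"jaw":1},
  {"dx":40,"dy":0,"dz":0,"turn":0,"jaw":1},
  {"dx":75,"dy":0,"dz":0,"turn":0,"jaw":1},
  {"dx":110,"dy":0,"dz":0,"turn":0,"jaw":1},
  {"dx":145,"dy":0,"dz":0,"turn":0,"jaw":1},
])

```text
time: 24.82
tool_pos: [0.4711, -0.1711, 0.3184]
tool_rot: [-0.0, 0.734, 0.679, 0.0]
contact_force: [1.3, 0.5, -4.4]
gripper_width: 0.151
grasp_force: 69.0
```

Request:
apply_moves([
  {"dx":35,"dy":0,"dz":0,"turn":0.06,"jaw":1},
  {"dx":70,"dy":0,"dz":0,"turn":0.12,"jaw":1},
  {"dx":105,"dy":0,"dz":0,"turn":0.18,"jaw":1},
  {"dx":140,"dy":0,"dz":10,"turn":0.24,"jaw":1},
  {"dx":175,"dy":0,"dz":25,"turn":0.289,"jaw":1},
])

```text
time: 25.23
tool_pos: [0.4852, 0.0036, 0.2954]
tool_rot: [0.001, 0.825, 0.565, 0.002]
contact_force: [0.2, -0.3, -3.3]
gripper_width: 0.153
grasp_force: 68.9
```

```bash
python3 d.py; python3 -c "
from h import *
to(.4272,.0857,.16,1.205)"
```

```text
scene tilt (iou,deg,gx) [(np.float64(0.9624225410768479), 72, -20), (np.float64(0.9609026766281735), 72, -24), (np.float64(0.9596586612055232), 70, -20)]
t 25.48 pos [0.4845 0.0019 0.2934] head 1.206 -> shift [ 58.  -83.4 133.4] turn 0.001 F [ 0.8 -1.  -4.2] w 0.152
```

Request:
apply_moves([
  {"dx":14,"dy":-20,"dz":10,"turn":0,"jaw":1},
  {"dx":30,"dy":-43,"dz":35,"turn":0,"jaw":1},
  {"dx":46,"dy":-66,"dz":65,"turn":0,"jaw":1},
  {"dx":56,"dy":-80,"dz":98,"turn":0,"jaw":1},
  {"dx":58,"dy":-83,"dz":130,"turn":0,"jaw":1},
])

```text
time: 25.9
tool_pos: [0.4274, 0.0862, 0.1631]
tool_rot: [0.0, 0.824, 0.567, 0.001]
contact_force: [0.1, 0.5, -4.3]
gripper_width: 0.152
grasp_force: 69.0
```

Request:
apply_moves([
  {"dx":0,"dy":0,"dz":8,"turn":0,"jaw":1},
  {"dx":5,"dy":0,"dz":16,"turn":0,"jaw":1},
  {"dx":14,"dy":0,"dz":24,"turn":0,"jaw":1},
  {"dx":24,"dy":0,"dz":29,"turn":0,"jaw":1},
  {"dx":34,"dy":0,"dz":31,"turn":0,"jaw":1},
])

```text
time: 26.32
tool_pos: [0.442, 0.1173, 0.1338]
tool_rot: [0.001, 0.824, 0.566, 0.0]
contact_force: [-2.5, -4.2, 4.3]
gripper_width: 0.153
grasp_force: 70.2
```

```bash
python3 d.py; python3 -c "
from h import *
to(.4447,.1315,.136,1.205)"
```

```text
scene tilt (iou,deg,gx) [(np.float64(0.9245579707913), 62, 4), (np.float64(0.922358799070504), 62, 0), (np.float64(0.9168692373194569), 62, -4)]
t 26.57 pos [0.4418 0.1179 0.1341] head 1.205 -> shift [13.8 -2.2 -1.9] turn -0.0 F [1.7 1.7 0.6] w 0.151
```

Request:
apply_moves([
  {"dx":8,"dy":0,"dz":3,"turn":0,"jaw":1},
  {"dx":16,"dy":0,"dz":3,"turn":0,"jaw":1},
  {"dx":24,"dy":0,"dz":1,"turn":0,"jaw":1},
  {"dx":32,"dy":0,"dz":-1,"turn":0,"jaw":1},
  {"dx":40,"dy":0,"dz":-2,"turn":0,"jaw":1},
])

```text
time: 26.98
tool_pos: [0.4554, 0.1542, 0.1359]
tool_rot: [0.001, 0.824, 0.567, 0.0]
contact_force: [-0.5, -3.9, 2.1]
gripper_width: 0.152
grasp_force: 69.4
```

```bash
python3 d.py; python3 -c "
from h import *
to(.4447,.1315,.136,1.205)"
```

```text
scene tilt (iou,deg,gx) [(np.float64(0.9410288053281936), 58, 0), (np.float64(0.9396266060866186), 58, 4), (np.float64(0.935850786673847), 58, -4)]
t 27.23 pos [0.4557 0.1561 0.1357] head 1.204 -> shift [-26.9  -1.5  -0.5] turn -0.001 F [1.4 4.4 6.2] w 0.148
```

Request:
apply_moves([
  {"dx":2,"dy":0,"dz":4,"turn":0,"jaw":1},
  {"dx":6,"dy":0,"dz":7,"turn":0,"jaw":1},
  {"dx":12,"dy":0,"dz":8,"turn":0,"jaw":1},
  {"dx":18,"dy":0,"dz":8,"turn":0,"jaw":1},
])

```text
time: 27.57
tool_pos: [0.4633, 0.1722, 0.1328]
tool_rot: [0.0, 0.824, 0.567, 0.002]
contact_force: [-9.3, 0.9, 32.8]
gripper_width: 0.154
grasp_force: 75.7
```

```bash
python3 d.py; python3 -c "
from h import *
to(.4447,.1315,.136,1.205)"
```

```text
scene tilt (iou,deg,gx) [(np.float64(0.9276181304088893), 52, -4), (np.float64(0.927038759606368), 52, -8), (np.float64(0.922200807195449), 52, 0)]
t 27.82 pos [0.4638 0.1722 0.1329] head 1.205 -> shift [-44.9  -3.3  -3.3] turn 0.0 F [-7.5 -0.3 27.9] w 0.149
```

The spout is nearly flat (52°) and the pan rests on it. I regrip at the rear of the bar, where drawing back stands it up more easily.

Request:
apply_moves([
  {"dx":0,"dy":0,"dz":-6,"turn":0,"jaw":1},
  {"dx":0,"dy":0,"dz":-6,"turn":0,"jaw":0.6},
  {"dx":0,"dy":0,"dz":-6,"turn":0,"jaw":0.6},
  {"dx":0,"dy":0,"dz":-6,"turn":0,"jaw":0.6},
  {"dx":0,"dy":0,"dz":-6,"turn":0,"jaw":0.6},
])

```text
time: 28.23
tool_pos: [0.4603, 0.1711, 0.1311]
tool_rot: [-0.0, 0.824, 0.567, -0.001]
contact_force: [0.3, 0.1, -0.2]
gripper_width: 0.4
grasp_force: 0.0
```

```bash
python3 -c "
from h import *
s=state(); print(s['tool_pos'],s['gripper_width'],s['contact_force'])
for n in ('scene','top'):
    f=grab_frame(n)
    m=None
    for o in sum([spotter.outline_of(f,k) for k in ('pan','pan_grip','pan_lip','fitting0')],[]):
        e=o['extent'];u=project(f,np.array([[.47,.19,.05]]))[0]
        if e[0]<u[0]<e[2] and e[1]<u[1]<e[3] and o['region'].sum()>800: m=o['region'].astype(float);break
    if m is None: print(n,'none');continue
    b=[]
    for t in np.radians(range(-6,76,2)):
        for a in np.arange(-.08,.081,.005):
            for yw in (-1.936,):
                # front edge at E + a*fwd on ground
                fw=np.array([np.cos(yw),np.sin(yw),0]); E=np.array([.4638,.1722,.004])-fw*.062+fw*a
                if t>np.radians(50): E=E+[0,0,.111*np.sin(t-np.radians(50))]
                o=E-R.from_euler('ZY',[yw,t]).apply([.045,0,0]); r=render(f,PAN,[o[0],o[1],yw,o[2]],t)
                b.append((np.minimum(r,m).sum()/np.maximum(r,m).sum(),round(np.degrees(t)),round(a*1000)))
    print(n,sorted(b)[::-1][:3])
"
```

```text
[0.46031715 0.17112477 0.13111563] 0.4004732705440429 [ 0.33035527  0.10645681 -0.20829426]
scene [(np.float64(0.9448450461490888), 38, -10), (np.float64(0.934176247396799), 40, -10), (np.float64(0.9308977868718836), 36, -5)]
top [(np.float64(0.2740034203060244), 26, -15), (np.float64(0.2738833131751029), 42, -25), (np.float64(0.2727779242763208), 48, -30)]
```

```bash
cat > p.py <<'E'
from h import *
s=state(); print(round(s['time'],2),s['tool_pos'],s['gripper_width'],np.round(s['contact_force'],1))
f=grab_frame('scene'); m=None
for o in sum([spotter.outline_of(f,k) for k in ('pan','pan_grip','pan_lip','fitting0')],[]):
    e=o['extent'];u=project(f,np.array([[.475,.21,.05]]))[0]
    if e[0]<u[0]<e[2] and e[1]<u[1]<e[3] and o['region'].sum()>800: m=o['region'].astype(float);break
def mk(p):
    t,a,b,yw=p; fw=np.array([np.cos(yw),np.sin(yw),0]); E=np.array([.4668,.1894,.004])+fw*a+np.array([-fw[1],fw[0],0])*b
    if t>np.radians(50): E=E+[0,0,.111*np.sin(t-np.radians(50))]
    if t<0: E=E+[0,0,.09*np.sin(-t)]
    o=E-R.from_euler('ZY',[yw,t]).apply([.045,0,0]); return [o[0],o[1],yw,o[2]],t
def c(p):
    r=render(f,PAN,*mk(p)); return 1-np.minimum(r,m).sum()/np.maximum(r,m).sum()
best=min((minimize(c,[np.radians(t),0,0,-1.936],method='Nelder-Mead',options=dict(initial_simplex=np.array([[np.radians(t),0,0,-1.936],[np.radians(t)+.15,0,0,-1.936],[np.radians(t),.03,0,-1.936],[np.radians(t),0,.01,-1.936],[np.radians(t),0,0,-1.88]]),maxiter=300)) for t in(0,20,40,55)),key=lambda s:s.fun)
q=mk(best.x)[0]; print('tilt',round(np.degrees(best.x[0]),1),'pan origin',np.round(q,4),'iou',round(1-best.fun,3))
o=np.array([q[0],q[1],q[3]])
for x in(-12,-48,28): print(x,np.round(o+R.from_euler('ZY',[q[2],best.x[0]]).apply([x/1000,0,.130]),4))
E
python3 p.py; python3 p.py|head -2
```

```text
28.73 [0.46106402 0.17137134 0.13237972] 0.40285565627327824 [-0.1  0.1 -1.1]
tilt 1.1 pan origin [ 0.5049  0.2857 -1.9257  0.0049] iou 0.98
-12 [0.5081 0.2946 0.1351]
-48 [0.5206 0.3283 0.1358]
28 [0.4942 0.2571 0.1343]
28.98 [0.46102107 0.17135457 0.13237516] 0.4005602648109443 [-0.1 -0.1 -0.2]
tilt 4.2 pan origin [ 0.5062  0.2871 -1.9359  0.0073] iou 0.977
```

The pan rocked upright by itself, but at (.505,.286), about 59 mm from the pad centre. I regrip the bar and shift it.

```bash
python3 p.py; python3 -c "
from h import *
to(.5085,.2955,.134,1.205)"
```

```text
29.23 [0.46103228 0.17134936 0.1323833 ] 0.39571303031729954 [ 0.7  0.  -0.6]
tilt 3.3 pan origin [ 0.5061  0.2864 -1.9263  0.0066] iou 0.973
-12 [0.5077 0.2907 0.137 ]
-48 [0.5202 0.3244 0.1391]
28 [0.4938 0.2532 0.1348]
t 29.48 pos [0.461  0.1714 0.1323] head 1.205 -> shift [ 1.329e+02 -1.000e-01 -1.700e+00] turn -0.0 F [-0.4 -0.2 -0.1] w 0.399
```

Request:
apply_moves([
  {"dx":0,"dy":0,"dz":-30,"turn":0,"jaw":0},
  {"dx":0,"dy":0,"dz":-65,"turn":0,"jaw":0},
  {"dx":15,"dy":0,"dz":-85,"turn":0,"jaw":0},
  {"dx":45,"dy":0,"dz":-85,"turn":0,"jaw":0},
  {"dx":80,"dy":0,"dz":-85,"turn":0,"jaw":0},
])

```text
time: 29.9
tool_pos: [0.4912, 0.2465, 0.2204]
tool_rot: [0.001, 0.825, 0.566, 0.003]
contact_force: [0.2, -0.8, -0.2]
gripper_width: 0.999
grasp_force: 0.0
```

```bash
python3 p.py; python3 -c "
from h import *
to(.5085,.2955,.134,1.205)"
```

```text
29.9 [0.49118734 0.2465404  0.2203609 ] 0.9993158682645191 [ 0.2 -0.8 -0.2]
tilt 0.4 pan origin [ 0.5051  0.2849 -1.9262  0.0043] iou 0.965
-12 [0.509  0.2954 0.1344]
-48 [0.5215 0.3291 0.1346]
28 [0.4951 0.2579 0.1341]
t 30.15 pos [0.4893 0.2459 0.2169] head 1.205 -> shift [53.3  0.2 82.8] turn 0.0 F [-0.2  0.2 -0. ] w 0.996
```

Request:
apply_moves([
  {"dx":25,"dy":0,"dz":0,"turn":0,"jaw":0},
  {"dx":50,"dy":0,"dz":5,"turn":0,"jaw":0},
  {"dx":54,"dy":0,"dz":30,"turn":0,"jaw":0},
  {"dx":54,"dy":0,"dz":60,"turn":0,"jaw":0},
  {"dx":54,"dy":0,"dz":82,"turn":0,"jaw":0},
])

```text
time: 30.57
tool_pos: [0.5083, 0.2956, 0.1335]
tool_rot: [-0.0, 0.824, 0.566, -0.001]
contact_force: [-0.1, 0.1, -0.0]
gripper_width: 1.001
grasp_force: 0.0
```

Request:
apply_moves([
  {"dx":0,"dy":0,"dz":0,"turn":0,"jaw":1},
  {"dx":0,"dy":0,"dz":0,"turn":0,"jaw":1},
  {"dx":0,"dy":0,"dz":0,"turn":0,"jaw":1},
  {"dx":0,"dy":0,"dz":0,"turn":0,"jaw":1},
  {"dx":0,"dy":0,"dz":0,"turn":0,"jaw":1},
])

```text
time: 30.98
tool_pos: [0.5102, 0.2967, 0.1378]
tool_rot: [0.0, 0.824, 0.566, 0.002]
contact_force: [-0.2, -0.2, 1.1]
gripper_width: 0.3
grasp_force: 0.0
```

Request:
apply_moves([
  {"dx":0,"dy":0,"dz":0,"turn":0,"jaw":1},
  {"dx":0,"dy":0,"dz":0,"turn":0,"jaw":1},
  {"dx":0,"dy":0,"dz":0,"turn":0,"jaw":1},
  {"dx":0,"dy":0,"dz":-5,"turn":0,"jaw":1},
  {"dx":0,"dy":0,"dz":-10,"turn":0,"jaw":1},
])

```text
time: 31.4
tool_pos: [0.5081, 0.2961, 0.1442]
tool_rot: [-0.0, 0.824, 0.567, -0.001]
contact_force: [-0.1, 0.1, -4.3]
gripper_width: 0.154
grasp_force: 59.2
```

```bash
python3 -c "
from h import *
s=state(); p=s['tool_pos']; print(s['grasp_force'])
to(p[0]-.0222,p[1]-.0535,p[2],1.205)"
```

```text
59.22779381275177
t 31.4 pos [0.5081 0.2961 0.1442] head 1.205 -> shift [-57.9  -1.6   0.1] turn -0.0 F [-0.1  0.1 -4.3] w 0.154
```

Request:
apply_moves([
  {"dx":-8,"dy":0,"dz":-3,"turn":0,"jaw":1},
  {"dx":-24,"dy":0,"dz":-3,"turn":0,"jaw":1},
  {"dx":-42,"dy":-1,"dz":-3,"turn":0,"jaw":1},
  {"dx":-54,"dy":-2,"dz":-2,"turn":0,"jaw":1},
  {"dx":-58,"dy":-2,"dz":0,"turn":0,"jaw":1},
])

```text
time: 31.82
tool_pos: [0.4852, 0.2414, 0.1447]
tool_rot: [-0.0, 0.824, 0.566, -0.001]
contact_force: [-0.2, -0.1, -3.8]
gripper_width: 0.153
grasp_force: 59.3
```

Request:
apply_moves([
  {"dx":0,"dy":0,"dz":3,"turn":0,"jaw":1},
  {"dx":0,"dy":0,"dz":6,"turn":0,"jaw":1},
  {"dx":0,"dy":0,"dz":9,"turn":0,"jaw":1},
  {"dx":0,"dy":0,"dz":11,"turn":0,"jaw":1},
  {"dx":0,"dy":0,"dz":11,"turn":0,"jaw":1},
])

```text
time: 32.23
tool_pos: [0.487, 0.2438, 0.1375]
tool_rot: [-0.0, 0.824, 0.567, -0.0]
contact_force: [-7.8, -2.7, 11.7]
gripper_width: 0.152
grasp_force: 61.6
```

Request:
apply_moves([
  {"dx":0,"dy":0,"dz":0,"turn":0,"jaw":0.9},
  {"dx":0,"dy":0,"dz":0,"turn":0,"jaw":0.5},
  {"dx":0,"dy":0,"dz":0,"turn":0,"jaw":0},
  {"dx":0,"dy":0,"dz":0,"turn":0,"jaw":0},
  {"dx":0,"dy":0,"dz":0,"turn":0,"jaw":0},
])

```text
time: 32.65
tool_pos: [0.4866, 0.2433, 0.1344]
tool_rot: [0.0, 0.824, 0.567, 0.0]
contact_force: [0.1, -0.8, 0.5]
gripper_width: 0.711
grasp_force: 0.0
```

Request:
apply_moves([
  {"dx":0,"dy":0,"dz":0,"turn":0,"jaw":0},
  {"dx":0,"dy":0,"dz":-20,"turn":0,"jaw":0},
  {"dx":0,"dy":0,"dz":-55,"turn":0,"jaw":0},
  {"dx":0,"dy":0,"dz":-95,"turn":0,"jaw":0},
  {"dx":0,"dy":0,"dz":-130,"turn":0,"jaw":0},
])

```text
time: 33.07
tool_pos: [0.4862, 0.243, 0.2659]
tool_rot: [-0.0, 0.824, 0.567, -0.0]
contact_force: [1.5, 0.7, 0.5]
gripper_width: 1.0
grasp_force: 0.0
```

Request:
apply_moves([
  {"dx":-30,"dy":-20,"dz":-30,"turn":0,"jaw":0},
  {"dx":-60,"dy":-40,"dz":-50,"turn":0,"jaw":0},
  {"dx":-95,"dy":-60,"dz":-50,"turn":0,"jaw":0},
  {"dx":-130,"dy":-70,"dz":-50,"turn":0,"jaw":0},
  {"dx":-130,"dy":-70,"dz":-50,"turn":0,"jaw":0},
])

```text
time: 33.48
tool_pos: [0.3717, 0.1441, 0.3152]
tool_rot: [0.001, 0.825, 0.566, 0.001]
contact_force: [0.0, 0.0, -0.5]
gripper_width: 1.002
grasp_force: 0.0
```

```bash
python3 p.py|head -2; python3 c.py
python3 - <<'E'
from h import *
k=R.from_euler('z',-.078).as_matrix(); f=grab_frame("scene")
for o in spotter.outline_of(f,"fitting0"):
    c=np.argwhere(o["region"]).mean(0)[::-1]; print(round(o["conf"],2),c,np.round(1000*k.T@(ray(f,c,.022)-[.5826,-.3005,.022]))[:2])
g=colour(f,(50,90,30),(75,255,255),(290,280,420,385)); print("pad",fit([(f,g)],PAD,[.4829,.2314,.025],[.01,.01,.05],(PAN,[.4829,.2314,-1.936,.004])))
E
```

```text
33.48 [0.37169829 0.14407655 0.31523236] 1.0015024327382416 [ 0.   0.  -0.5]
tilt 2.0 pan origin [ 0.4832  0.2325 -1.9316  0.0056] iou 0.975
tray [ 0.5818 -0.3012 -0.0923] 0.302 corner pt in stop frame mm [-2.37804705 -1.29713261] dyaw -0.014299999999999993
t 33.83 pos [0.3749 0.1472 0.314 ] head 1.206 -> shift [-344.8  353.6  213.8] turn 0 F [ 0.  -0.5 -0.2] w 0.996
0.6 [214.86746988 161.8313253 ] [ 41. -65.]
0.6 [243.95294118 151.96470588] [-47. -71.]
0.56 [230.41764706 166.24117647] [  4. -33.]
0.41 [235.03252033 156.08130081] [-19. -65.]
pad (array([0.4836, 0.2317, 0.0314]), np.float64(0.076))
```

```bash
cat > t.py <<'E'
from h import *
def blue(f,roi):
    a=f["pixels"].astype(int); m=(a[...,2]>1.35*a[...,0]+8); k=np.zeros_like(m); k[roi[1]:roi[3],roi[0]:roi[2]]=1; return (m&k).astype(float)
def run():
    S=grab_frame("scene");T=grab_frame("top"); ms,mt=net(S,"tray",(235,180)),net(T,"tray",(450,220)); res=[]
    for m in (ms,mt):
        if m is not None: m[:]=cv2.morphologyEx(m.astype(np.uint8),cv2.MORPH_CLOSE,np.ones((25,25),np.uint8))
    v=[(f,m) for f,m in((S,ms),(T,mt)) if m is not None]
    for w in ([v[0]],v): res.append(fit(w,TRAY,[.5826,-.3005,-.078],[.006,.006,.03]))
    t=res[0][0]; c=fit([(S,blue(S,(190,125,275,220))),(T,blue(T,(410,180,505,262)))],CORNER,[.6407,-.3957,-.078],[.006,.006,.03],(TRAY,t))
    print("S",res[0],"ST",res[1],"corner",c)
    for q,_ in res:
        r=R.from_euler('z',q[2]).as_matrix()[:2,:2]; k=R.from_euler('z',c[0][2]).as_matrix()[:2,:2]
        print(" in stop mm",np.round(1000*k.T@(q[:2]+r@[.065,-.09]-c[0][:2]),1),"dyaw",round(q[2]-c[0][2],4))
run();run()
E
python3 t.py
```

```text
S (array([ 0.5812, -0.2998, -0.1001]), np.float64(0.063)) ST (array([ 0.5808, -0.3005, -0.0959]), np.float64(0.051)) corner (array([ 0.6392, -0.3948, -0.0796]), np.float64(0.288))
 in stop mm [-2.2 -1.2] dyaw -0.0205
 in stop mm [-2.2 -1.7] dyaw -0.0163
S (array([ 0.5801, -0.3011, -0.0785]), np.float64(0.03)) ST (array([ 0.5801, -0.3011, -0.0785]), np.float64(0.03)) corner (array([ 0.6404, -0.394 , -0.0721]), np.float64(0.283))
 in stop mm [-2.4 -2.1] dyaw -0.0064
 in stop mm [-2.4 -2.1] dyaw -0.0064
```

The pan is centred (under 1 mm) and upright, and all fittings are in the tray. The tray's x gap measures about 2.3 mm, so I give it a gentle extra nudge against the far bar for margin.

```bash
python3 -c "
from h import *
to(.475,-.293,.15,-.078)"
```

```text
t 34.33 pos [0.3745 0.1467 0.3143] head 1.205 -> shift [-374.6  251.2  164.3] turn 1.283 F [-0.3 -0.2 -0.3] w 0.999
```

Request:
apply_moves([
  {"dx":-30,"dy":20,"dz":0,"turn":0.12,"jaw":0},
  {"dx":-60,"dy":40,"dz":0,"turn":0.24,"jaw":0},
  {"dx":-90,"dy":60,"dz":20,"turn":0.36,"jaw":0},
  {"dx":-120,"dy":80,"dz":40,"turn":0.48,"jaw":0},
  {"dx":-150,"dy":100,"dz":60,"turn":0.6,"jaw":0},
])

```text
time: 34.75
tool_pos: [0.4145, -0.0309, 0.2544]
tool_rot: [0.001, 0.955, 0.295, 0.001]
contact_force: [1.6, -0.1, 0.0]
gripper_width: 1.003
grasp_force: 0.0
```

Request:
apply_moves([
  {"dx":-14,"dy":35,"dz":10,"turn":0.12,"jaw":0},
  {"dx":-28,"dy":70,"dz":30,"turn":0.24,"jaw":0},
  {"dx":-42,"dy":105,"dz":50,"turn":0.36,"jaw":0},
  {"dx":-56,"dy":140,"dz":60,"turn":0.48,"jaw":0},
  {"dx":-70,"dy":175,"dz":70,"turn":0.6,"jaw":0},
])

```text
time: 35.17
tool_pos: [0.4556, -0.2148, 0.1829]
tool_rot: [-0.0, 1.0, -0.001, -0.0]
contact_force: [1.3, 0.6, 0.6]
gripper_width: 1.002
grasp_force: 0.0
```

```bash
python3 -c "
from h import *
to(.475,-.293,.027,-.078)"
```

```text
t 35.17 pos [ 0.4556 -0.2148  0.1829] head -0.002 -> shift [ 19.7  78.3 155.8] turn 0.076 F [1.3 0.6 0.6] w 1.002
```

Request:
apply_moves([
  {"dx":8,"dy":30,"dz":20,"turn":0.076,"jaw":0},
  {"dx":15,"dy":62,"dz":50,"turn":0.076,"jaw":0},
  {"dx":18,"dy":78,"dz":88,"turn":0.076,"jaw":0},
  {"dx":18,"dy":78,"dz":126,"turn":0.076,"jaw":0},
  {"dx":18,"dy":78,"dz":155,"turn":0.076,"jaw":0},
])

```text
time: 35.58
tool_pos: [0.4734, -0.2915, 0.0262]
tool_rot: [-0.001, 0.999, -0.037, -0.001]
contact_force: [-0.2, 1.6, 0.3]
gripper_width: 1.001
grasp_force: 0.0
```

Request:
apply_moves([
  {"dx":6,"dy":0,"dz":0,"turn":0,"jaw":0},
  {"dx":13,"dy":0,"dz":0,"turn":0,"jaw":0},
  {"dx":19,"dy":0,"dz":0,"turn":0,"jaw":0},
  {"dx":24,"dy":0,"dz":0,"turn":0,"jaw":0},
  {"dx":27,"dy":0,"dz":0,"turn":0,"jaw":0},
])

```text
time: 36.0
tool_pos: [0.5043, -0.294, 0.0327]
tool_rot: [0.002, 0.999, -0.035, 0.002]
contact_force: [-0.3, 0.1, -0.2]
gripper_width: 0.998
grasp_force: 0.0
```

Request:
apply_moves([
  {"dx":2,"dy":0,"dz":0,"turn":0,"jaw":0},
  {"dx":4,"dy":0,"dz":0,"turn":0,"jaw":0},
])

```text
time: 36.17
tool_pos: [0.5052, -0.2937, 0.031]
tool_rot: [0.001, 0.999, -0.035, -0.001]
contact_force: [-8.7, -1.4, 5.6]
gripper_width: 1.0
grasp_force: 4.2
```

Request:
apply_moves([
  {"dx":1,"dy":0,"dz":0,"turn":0,"jaw":0},
  {"dx":2,"dy":0,"dz":0,"turn":0,"jaw":0},
  {"dx":2,"dy":0,"dz":0,"turn":0,"jaw":0},
])

```text
time: 36.42
tool_pos: [0.5064, -0.2938, 0.0304]
tool_rot: [0.001, 0.999, -0.036, -0.001]
contact_force: [-7.7, -1.8, 5.8]
gripper_width: 0.997
grasp_force: 3.6
```

Request:
apply_moves([
  {"dx":1,"dy":0,"dz":0,"turn":0,"jaw":0},
  {"dx":1,"dy":0,"dz":0,"turn":0,"jaw":0},
])

```text
time: 36.58
tool_pos: [0.5067, -0.2938, 0.0304]
tool_rot: [0.0, 0.999, -0.036, -0.002]
contact_force: [-9.5, 0.2, 7.6]
gripper_width: 1.0
grasp_force: 5.2
```

Request:
apply_moves([
  {"dx":1,"dy":0,"dz":0,"turn":0,"jaw":0},
  {"dx":2,"dy":0,"dz":0,"turn":0,"jaw":0},
  {"dx":-10,"dy":0,"dz":0,"turn":0,"jaw":0},
  {"dx":-30,"dy":0,"dz":-10,"turn":0,"jaw":0},
  {"dx":-55,"dy":0,"dz":-30,"turn":0,"jaw":0},
])

```text
time: 37.0
tool_pos: [0.4523, -0.2882, 0.0581]
tool_rot: [-0.001, 0.999, -0.035, -0.001]
contact_force: [0.9, -0.2, 0.7]
gripper_width: 0.999
grasp_force: 0.0
```

Request:
apply_moves([
  {"dx":0,"dy":0,"dz":-40,"turn":0,"jaw":0},
  {"dx":0,"dy":0,"dz":-80,"turn":0,"jaw":0},
  {"dx":0,"dy":0,"dz":-120,"turn":0,"jaw":0},
  {"dx":0,"dy":0,"dz":-160,"turn":0,"jaw":0},
  {"dx":0,"dy":0,"dz":-160,"turn":0,"jaw":0},
])

```text
time: 37.42
tool_pos: [0.4573, -0.2922, 0.231]
tool_rot: [0.006, 0.999, -0.035, 0.007]
contact_force: [1.5, -0.9, 1.4]
gripper_width: 1.003
grasp_force: 0.0
```

```bash
python3 t.py; python3 p.py|head -2
```

```text
S (array([ 0.5837, -0.3   , -0.0753]), np.float64(0.03)) ST (array([ 0.5835, -0.3001, -0.0771]), np.float64(0.115)) corner (array([ 0.6391, -0.3934, -0.0807]), np.float64(0.427))
 in stop mm [ 2.7 -1. ] dyaw 0.0054
 in stop mm [ 2.4 -1.3] dyaw 0.0036
S (array([ 0.582 , -0.2999, -0.0911]), np.float64(0.08)) ST (array([ 0.5823, -0.2996, -0.0771]), np.float64(0.126)) corner (array([ 0.6384, -0.3933, -0.0871]), np.float64(0.394))
 in stop mm [ 0.3 -2.1] dyaw -0.004
 in stop mm [ 1.9 -0.9] dyaw 0.01
37.82 [ 0.45281255 -0.28869643  0.2172967 ] 0.9988704903407236 [-0.5 -0.5 -0.3]
tilt 3.8 pan origin [ 0.4847  0.2341 -1.944   0.007 ] iou 0.962
```

Everything is in place and the tray is flush, so I hand in.

```bash
python3 -c "
from plant import ticket
print(ticket.job_done())"
```

```text
the job is handed in; nothing more can be done
None
```

The job is handed in, but no verdict came back. By my last measurements the tray is flush in the blue corner (within about 3 mm), all four fittings lie in it, and the empty pan stands within about 3 mm of the green pad's centre. Its tilt read 0–4° against the 3.4° limit, with my fit good to only a few degrees. I did not re-measure the other things on the bench.

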